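# Stand two drives upright in the repair rack, packed against its stop

### The job

Stand the two loose drives in the channel of the repair rack, foot down and grey cap up, broad faces across the channel, like books. Set the tall one first, slide it gently along until it rests against the stop's spring pad, wherever the stop is set, and let go; then stand the short one behind it and slide it up gently until its face meets the tall one, and let go. Do not shove hard, and leave the copper coil where it is.

Things in the scene. Friction and masses are not known exactly. Their poses are not given: they have to be found in the camera images.
- rack: Steel rack fixed to the bench: floor plate 270 x 86 mm, 6 mm thick, two blue cheeks 4 mm thick and 250 mm long, tops 34 mm above the bench. The channel between them is 64 mm wide; its floor is 6 mm above the bench. Origin on the bench at the middle of the rack; x runs along the channel towards the end with the stop, z up. x lies within 0.15 rad of world +y.
- stop: Fixed blue end bracket of the adjustable stop; origin at the bracket's foot, 131 mm along the rack's x. It carries an upright steel plate 48 mm wide (top 74 mm above the bench), clamped anywhere 56 to 106 mm before this origin; the setting is not reported: feel for it. On the plate's face a 40 mm wide rubber pad, 39 to 69 mm above the bench, stands 5 mm proud and yields to about 1 N; the clamped plate then stops dead.
- tall_drive: The taller of two drive modules: a black plastic block 140 mm long, 58 wide, 36 thick, about 0.25 to 0.5 kg, with a light grey terminal cap over the last 30 mm at its top end. Origin at its middle; z runs lengthwise from the black foot to the capped top, y across the width, x through the thickness (both broad faces alike). It starts lying on a broad face, top towards world +y (within 0.4 rad).
- short_drive: The shorter of two drive modules: a black plastic block 105 mm long, 58 wide, 36 thick, about 0.19 to 0.38 kg, with a light grey terminal cap over the last 30 mm at its top end. Origin at its middle; z runs lengthwise from the black foot to the capped top, y across the width, x through the thickness (both broad faces alike). It starts lying on a broad face, top towards world +y (within 0.4 rad).
- coil: A copper ring (bare coil core), 60 mm across and 30 mm high, standing flat between the drives and the rack. Origin at the centre of its underside. Not part of the job: leave it.
Mind the look-alikes: they are no part of the job. Leave any blue or green look-alike of the tall_drive alone.

How it is judged:
On the way, in this order (a step that is already met when the one before it is completed fails the run):
1. the tall drive stands upright in the channel, rests against the stop and is let go (angle between tall_drive's own z axis and vertical below 0.07 rad and angle between the x axis of tall_drive and the x axis of rack, either way round below 0.1 rad and y of tall_drive in the frame of rack between -0.005 and 0.005 m and z of tall_drive in the frame of rack between 0.072 and 0.08 m and contact force between tall_drive and stop above 0.1 N and contact force between the fingers and tall_drive below 0.1 N and linear speed of tall_drive below 0.02 m/s), for 0.2 s.
2. the short drive stands upright in the channel right behind the tall one (angle between short_drive's own z axis and vertical below 0.07 rad and angle between the x axis of short_drive and the x axis of rack, either way round below 0.1 rad and y of short_drive in the frame of rack between -0.005 and 0.005 m and z of short_drive in the frame of rack between 0.0545 and 0.0625 m and horizontal distance between short_drive and tall_drive below 0.0385 m and x of short_drive in the frame of rack below 0.05 m), for 0.2 s.
At the end, for the whole second after the job is handed in: Both drives stand upright in the channel, caps up (within 4 degrees), feet on its floor (4 mm), centred (5 mm), broad faces across it (0.1 rad); the tall one touches the stop's pad, the short one is within 2.5 mm of the tall one on the side away from the stop; both let go and at rest (all of step 1 and all of step 2 and contact force between the fingers and short_drive below 0.1 N and linear speed of short_drive below 0.02 m/s).
It fails at once if a drive is shoved against the stop with over 35 N (contact force between any of tall_drive, short_drive and stop above 35 N).
It fails at once if the short drive is shoved against the tall one with over 35 N (contact force between short_drive and tall_drive above 35 N).
It fails at once if the coil is moved by over 20 mm (distance of coil from where it was at the start of the episode above 0.02 m).
It also fails if it takes over 72 s, if anything falls off the work surface, if the arm or the gripper's body presses on something with over 40 N, if the wrist force passes 120 N, or if a joint passes its speed limit or range.

### The arm

A 7-joint arm with a two-finger parallel gripper is mounted at the origin on the work surface. World frame = base frame: x ahead of the robot, y to its left, z up, the work surface at z = 0. Lengths are in m, angles in rad, forces in N, time in s.
With the tool pointing down it reaches from about 0.425 to 0.925 m from the base axis. Payload 6.8 kg.
Tool frame: the origin (TCP) lies midway between the tips of the shut fingers; the grasp point (between the pads) lies 19 mm behind it; z points along the fingers, y is the line along which they close (so a half turn about z gives the same grasp; the last joint's range is limited). The gripper opens to 88 mm and grips with 3 to 60 N. Pads are 20 mm wide; open, the fingers measure 115 mm over their backs; the gripper's body (75 mm by 178 mm) begins 61 mm behind the grasp point.
Start: joints at [1.134, 0.477, 0.022, 1.555, -0.011, 1.109, -0.083], TCP at [0.218, -0.639, 0.223] pointing down, gripper open.
Joint ranges: [-2.96, 2.96], [-0.34, 2.1], [-1.41, 1.46], [0.24, 2.44], [-1.37, 4.51], [0.17, 1.92], [-2.96, 2.96]. Speed limits (rad/s): [2.39, 2.39, 3.14, 3.14, 3.14, 3.14, 3.14].

### API

Orientations are given as a rotation vector (axis times angle).
In Python, from plant import env gives the robot as it stands. The module is installed in compiled form; this text tells all that it offers.
- The arm moves only by the tool move_arm, never from a script. Its argument "rows" is a list of rows, each a list of 4 numbers: the shift along the world's x, y, z in cm, then the turn about the world's z in degrees. In form: [[x, y, z, yaw], ...]. A call has 1 to 10 rows; each row is the pose to reach, as a shift and turn from the pose commanded when the call began; what a row does not reach only later rows make up. A row lasts 1/12 s, in which the tool goes at most 41.7 mm and 7.16 degrees, less where a joint would pass 70% of its speed; a pose out of reach is approached as far as the arm can. A call with a gripper value outside its range is refused whole. "grip" is the opening, from -1 (shut) to 1 (fully open), set as the call begins (left out, the last holds). The fingers move at their own pace and stop on an object; "newtons" is the grip in N (left out, the last holds). Time passes only in rows, so rows that repeat a pose let the fingers close. It gives the time, the measured TCP pose, the force, the opening and the grip force at its end, in the units of the state.
- env.sense(): the state, without advancing time (a new reading comes with each control period).
- env.snapshot(name): name is "side" or "top" or "wrist"; returns a dict with "frame" (384x512x3 uint8, red, green, blue), "fov_y" (degrees; the focal length in pixels is half the picture's height over the tangent of half this angle, whatever the lens; pixels are square), "cx", "cy" (the principal point, pixels), "rvec" (rotation vector, rad) and "tvec" (3), from world to camera coordinates, as OpenCV has them; the wrist camera has in their place "tool_from_camera" (4x4, takes a point from camera to tool coordinates, whose origin is the TCP and whose axes are the flange's). Camera axes: x right, y down, z forward; pixel columns grow to the right and rows downward; lengths in m; the calibration is good to about 2 mm. The wrist camera is an equidistant fisheye: a pixel r from the principal point sees the ray r / f radians off the axis. A picture is of the moment at which its call begins: read the wrist's pose just before it. There is no depth.
- env.hand_in(): hands the job in; it is judged then, once.
The state is a dict: "t": time; "q": joint angles; "joint_vel": joint speeds; "tau": joint torques, N m; "ee_pos": TCP position; "tool_rot": TCP orientation; "force": force on the tool from outside, world axes, zero at the start; "ft_torque": the same for the moment, N m; "finger_gap": finger opening in m; "gripper_force": force on a finger pad.
Only numpy, scipy, OpenCV 4.12 (cv2) and the standard library are available. Lean on these libraries where they do the work, as an engineer would, in place of code of your own. Each camera call takes 0.05 s, during which the arm holds its last target. There are 200 camera calls.

## Working session

There is one attempt and no reset: what is moved stays moved. The work goes in short steps, Python scripts to look and compute and a tool call to move; the robot and the scene stay as the last step left them, time stands still between calls to the robot, and variables do not carry over. Pictures are saved under pics/ and viewed, at most 10 in all, crops included, and the job is handed in when it is done.

Besides the shell and the picture viewer there is one more tool, called after "Request:" by a JSON object that holds its "fn" and its "kwargs", one argument or row to a line. move_arm: Moves the arm, as the interface text tells. Its arguments: {"type":"object","properties":{"rows":{"type":"array","items":{"type":"array","items":{"type":"number"}}},"grip":{"type":"number"},"newtons":{"type":"number"}},"required":["rows"]}

```bash
mkdir -p pics
cat > h.py <<'E'
import numpy as np, cv2
from plant import env
def save(s,n): cv2.imwrite('pics/'+n+'.png',cv2.cvtColor(s['frame'],cv2.COLOR_RGB2BGR))
def ray(s,uv):
    h=s['frame'].shape[0]; f=h/2/np.tan(np.radians(s['fov_y'])/2)
    d=np.array([(uv[0]-s['cx'])/f,(uv[1]-s['cy'])/f,1.])
    R=cv2.Rodrigues(np.array(s['rvec'],float))[0]; return -R.T@np.array(s['tvec'],float).ravel(), R.T@d
def atz(s,uv,z):
    o,d=ray(s,uv); return o+d*(z-o[2])/d[2]
def proj(s,P):
    h=s['frame'].shape[0]; f=h/2/np.tan(np.radians(s['fov_y'])/2)
    R=cv2.Rodrigues(np.array(s['rvec'],float))[0]; c=R@np.array(P,float)+np.array(s['tvec'],float).ravel()
    return f*c[0]/c[2]+s['cx'],f*c[1]/c[2]+s['cy']
E
python3 - <<'E'
from h import *
import pickle
print(env.sense())
for n in('top','side'):
    s=env.snapshot(n); save(s,n+'0'); pickle.dump(s,open(n+'0.pkl','wb')); o,d=ray(s,(s['cx'],s['cy'])); print(n,s['fov_y'],o,d)
E
```

```text
{'t': 0.0, 'q': array([ 1.13392597,  0.47777429,  0.022321  ,  1.55645791, -0.01149972,
        1.10927565, -0.08312091]), 'joint_vel': array([ 0.00110079,  0.00022459, -0.00061792, -0.00022703,  0.00034267,
       -0.00035623,  0.00056474]), 'tau': array([ 8.70306321e-04, -5.82854176e+01,  1.53461471e+00, -2.72616398e+01,
       -5.44794265e-02,  1.68098876e-02,  1.60540649e-04]), 'ee_pos': array([ 0.21774515, -0.63827768,  0.22169593]), 'tool_rot': array([-3.09752146e+00, -5.13850927e-01,  6.49714469e-04]), 'force': array([ 0.11443361, -0.97012829, -0.32737236]), 'ft_torque': array([-0.00216407, -0.01377202,  0.00794221]), 'gripper_force': 0.0, 'finger_gap': 0.08782874673668044}
top 52.438616076032844 [0.36435112 0.09715774 1.01141865] [ 0.09030182 -0.01612753 -0.99578385]
side 55.427934121186546 [ 0.16943697 -0.39211387  0.71233269] [ 0.34387502  0.54920165 -0.76166102]
```

View pics/top0.png

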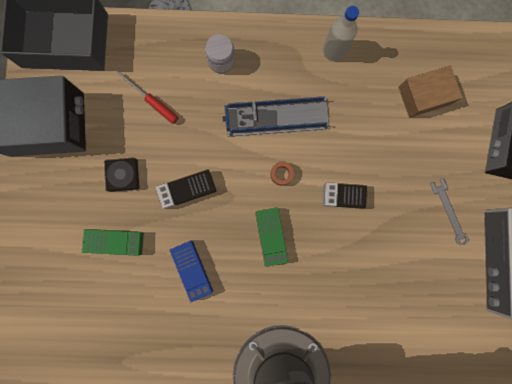

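View pics/side0.png

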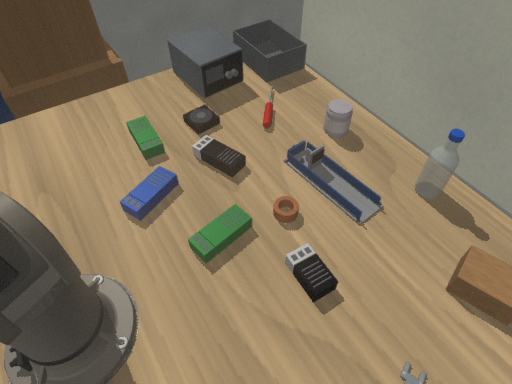

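The two black drives with grey caps are in the top view at (187,189), the longer one, and (346,196), the shorter one. The look-alikes are green at (112,242) and (271,237), and blue at (191,271). The rack is at (276,116) with the stop at its left (+y) end, and the coil is at (283,174). I'll confirm with one enlarged crop and measure by colour masks.

Run:
```python
from h import *
import pickle
s=pickle.load(open('top0.pkl','rb')); im=cv2.cvtColor(s['frame'],cv2.COLOR_RGB2BGR)
c=im[90:215,145:380]; c=cv2.resize(c,None,fx=3.4,fy=3.4,interpolation=cv2.INTER_CUBIC); cv2.imwrite('pics/crop.png',c)
hsv=cv2.cvtColor(im,cv2.COLOR_BGR2HSV)
m=(hsv[...,1]<70).astype(np.uint8)
for nm,(x0,y0,x1,y1) in dict(tall=(152,164,222,212),short=(318,176,374,214)).items():
    w=np.zeros_like(m); w[y0:y1,x0:x1]=m[y0:y1,x0:x1]
    w=cv2.morphologyEx(w,cv2.MORPH_CLOSE,np.ones((3,3),np.uint8))
    cs=max(cv2.findContours(w,0,1)[0],key=cv2.contourArea)
    P=np.array([atz(s,p[0],0.036)[:2] for p in cs],np.float32)
    print(nm,cv2.minAreaRect(cs),cv2.minAreaRect(P*1000))
b=((hsv[...,0]>100)&(hsv[...,0]<130)&(hsv[...,1]>100)).astype(np.uint8); b[:,:220]=0;b[:90]=0;b[140:]=0;b[:,335:]=0
ps=cv2.findNonZero(b); r=cv2.minAreaRect(ps); print(r)
P=np.array([atz(s,p[0],0.034)[:2] for p in ps],np.float32)*1000; print(cv2.minAreaRect(P))
print(atz(s,(283,174),.03))
```

```text
tall ((185.00001525878906, 189.00001525878906), (24.6657657623291, 55.65608215332031), 71.56504821777344) ((454.5805358886719, 254.0435791015625), (62.15508270263672, 138.91082763671875), 20.273035049438477)
short ((343.5, 194.5), (23.0, 43.0), 90.0) ((452.16131591796875, -144.9691925048828), (58.490478515625, 109.07696533203125), 0.6996100544929504)
((275.4433898925781, 113.98567199707031), (27.29558753967285, 99.50515747070312), 85.76361083984375)
((654.9159545898438, 31.59380340576172), (71.67001342773438, 255.0680694580078), 6.352487087249756)
[0.50079859 0.00848134 0.03      ]
```

View pics/crop.png

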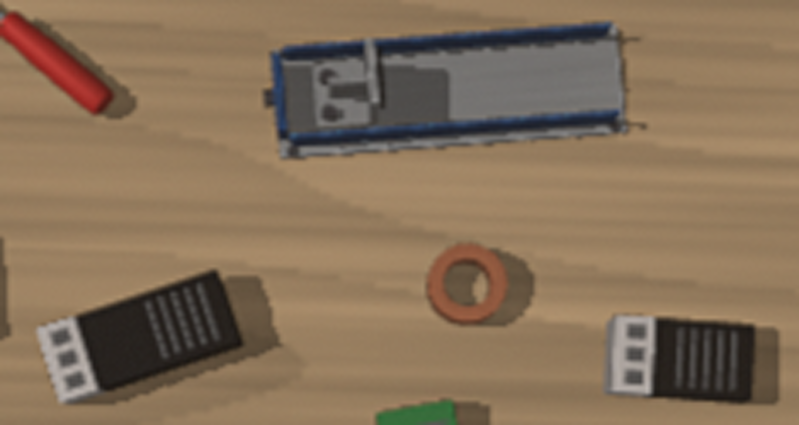

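The crop confirms it. The tall drive is on the left, cap corners (37,330) and (62,402), and the short drive is on the right, cap corners (612,316) and (607,393). Both are black with light grey caps. The stop plate is at about x=372 in the crop. Now the metric poses.

Run:
```python
from h import *
import pickle
s=pickle.load(open('top0.pkl','rb'))
def A(c,z): return atz(s,((c[0]+.5)/3.4-.5+145,(c[1]+.5)/3.4-.5+90),z)*1000
for nm,pts in dict(tall=[(37,330),(62,402),(243,345),(215,271)],short=[(612,316),(607,393),(753,401),(753,324)]).items():
    P=np.array([A(p,.036) for p in pts])[:,:2]; 
    print(nm,P.round(0).tolist(),[round(float(np.linalg.norm(P[i]-P[i-1]))) for i in range(4)])
    d=(P[0]+P[1]-P[2]-P[3]); print(' capmid',(P[0]+P[1])/2,'yaw of z from +y deg',np.degrees(np.arctan2(-d[0],d[1])))
for p,z in [((275,52),.034),((612,24),.034),((617,36),.034),((290,132),.034),((615,112),.034),((612,125),.034),((620,35),.006),((622,118),.006),((372,40),.074),((378,105),.074)]: print(p,A(p,z).round(1))
```

```text
tall [[458.0, 328.0], [406.0, 307.0], [452.0, 176.0], [506.0, 199.0]] [138, 56, 139, 59]
 capmid [431.92222623 317.37795487] yaw of z from +y deg 19.82393588907078
short [[481.0, -97.0], [424.0, -94.0], [421.0, -202.0], [478.0, -202.0]] [105, 57, 109, 57]
 capmid [452.61558568 -95.25970436] yaw of z from +y deg -1.5018402346325013
(275, 52) [674.3 160.3  34. ]
(612, 24) [704.8 -94.6  34. ]
(617, 36) [695.6 -98.5  34. ]
(290, 132) [613.2 146.9  34. ]
(615, 112) [636.6 -97.7  34. ]
(612, 125) [626.6 -95.5  34. ]
(620, 35) [ 705.9 -106.5    6. ]
(622, 118) [ 639.9 -108.7    6. ]
(372, 40) [673.   87.7  74. ]
(378, 105) [625.   82.1  74. ]
```

Request:
{"fn": "move_arm", "kwargs": {
  "rows": [
    [38,54,0,91],
    [38,54,0,91],
    [38,54,0,91],
    [38,54,0,91],
    [38,54,0,91],
    [38,54,0,91],
    [38,54,0,91],
    [38,54,0,91],
    [38,54,0,91],
    [38,54,0,91]
  ],
  "grip": 1
}}

```text
t: 0.93
ee_pos: [0.4583, -0.2962, 0.2226]
tool_rot: [-2.206, -2.237, 0.0]
force: [1.2, -0.7, 0.1]
finger_gap: 0.0879
gripper_force: 0.0
```

Request:
{"fn": "move_arm", "kwargs": {
  "rows": [
    [2,30,0,10],
    [2,30,0,10],
    [2,30,0,10],
    [2,30,0,10],
    [2,30,0,10],
    [2,30,0,10],
    [2,30,0,10],
    [2,30,0,10],
    [2,30,0,10],
    [2,30,0,10]
  ]
}}

```text
t: 1.77
ee_pos: [0.4775, 0.0013, 0.2224]
tool_rot: [-2.009, -2.415, 0.001]
force: [-0.5, -0.7, 1.1]
finger_gap: 0.0875
gripper_force: 0.0
```

Request:
{"fn": "move_arm", "kwargs": {
  "rows": [
    [-3,29,-4,9],
    [-3,29,-4,9],
    [-3,29,-4,9],
    [-3,29,-4,9],
    [-3,29,-4,9],
    [-3,29,-4,9],
    [-3,29,-4,9],
    [-3,29,-4,9],
    [-3,29,-4,9],
    [-3,29,-4,9]
  ]
}}

```text
t: 2.6
ee_pos: [0.4488, 0.2894, 0.182]
tool_rot: [1.817, 2.562, -0.003]
force: [0.4, -1.6, -0.1]
finger_gap: 0.0876
gripper_force: 0.0
```

```bash
cat >> h.py <<'E'
from scipy.spatial.transform import Rotation as Ro
def wsnap():
    st=env.sense(); s=env.snapshot('wrist'); s['T']=(Ro.from_rotvec(st['tool_rot']).as_matrix(),st['ee_pos']); return s
def watz(s,uv,z):
    f=s['frame'].shape[0]/2/np.tan(np.radians(s['fov_y'])/2)
    v=np.array([uv[0]-s['cx'],uv[1]-s['cy']]); r=np.hypot(*v); th=r/f
    d=np.r_[v/max(r,1e-9)*np.sin(th),np.cos(th)]
    M=np.array(s['tool_from_camera']); R,p=s['T']; d=R@M[:3,:3]@d; o=R@M[:3,3]+p
    return o+d*(z-o[2])/d[2]
def wproj(s,P):
    f=s['frame'].shape[0]/2/np.tan(np.radians(s['fov_y'])/2)
    M=np.array(s['tool_from_camera']); R,p=s['T']; c=M[:3,:3].T@(R.T@(np.array(P)-p)-M[:3,3])
    r=np.hypot(c[0],c[1]); return f*np.arctan2(r,c[2])*c[:2]/r+[s['cx'],s['cy']]
E
python3 - <<'E'
from h import *
import pickle
st=env.sense(); print(st['ee_pos'],st['tool_rot'],st['q'],st['force'])
s=wsnap(); save(s,'w1'); pickle.dump(s,open('w1.pkl','wb')); print(s['fov_y'])
E
```

```text
[0.44882941 0.28939167 0.18197808] [ 1.81724393  2.56206292 -0.00307166] [-0.10101192  0.38162171 -0.72635261  1.89524261  0.30367084  0.97867115
 -0.62718029] [ 0.40105028 -1.62474493 -0.08834234]
65.70646984690485
```

View pics/w1.png

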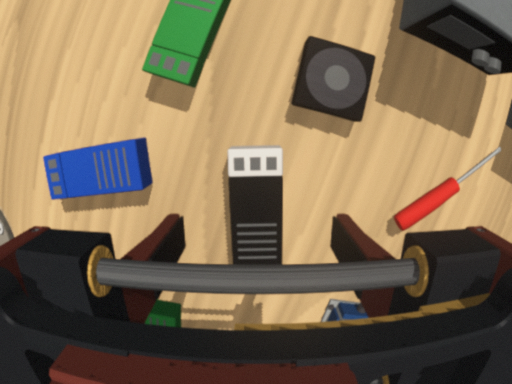

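The wrist view shows the tall drive aligned with the tool, cap edge from (228,149) to (282,148) and sides at columns 229 to 283.

Run:
```python
from h import *
import pickle
s=pickle.load(open('w1.pkl','rb'))
for p in [(228,149),(282,148),(232,262),(283,262)]: print((watz(s,p,.036)*1000).round(1))
R=s['T'][0]; print(R.round(3))
```

```text
[407.4 309.5  36. ]
[460.1 329.   36. ]
[451.4 186.8  36. ]
[507.4 206.4  36. ]
[[-0.331  0.944 -0.001]
 [ 0.944  0.331 -0.002]
 [-0.002 -0.001 -1.   ]]
```

Request:
{"fn": "move_arm", "kwargs": {
  "rows": [
    [-1,1.5,-4,0],
    [-1,1.5,-8,0],
    [-1,1.5,-11,0],
    [-1,1.5,-13.5,0],
    [-1,1.5,-15.5,0],
    [-1,1.5,-16.8,0],
    [-1,1.5,-17.6,0],
    [-1,1.5,-17.6,0]
  ]
}}

```text
t: 3.32
ee_pos: [0.4381, 0.305, 0.0057]
tool_rot: [1.817, 2.563, -0.003]
force: [0.2, -1.2, -0.6]
finger_gap: 0.0876
gripper_force: 0.0
```

Request:
{"fn": "move_arm", "kwargs": {
  "rows": [
    [0,0,0,0],
    [0,0,0,0],
    [0,0,0,0],
    [0,0,0,0],
    [0,0,0,0],
    [0,0,0,0],
    [0,0,0,0],
    [0,0,0,0]
  ],
  "grip": -1,
  "newtons": 12
}}

```text
t: 3.98
ee_pos: [0.4384, 0.3074, 0.0074]
tool_rot: [1.813, 2.564, 0.002]
force: [0.7, -1.0, 5.2]
finger_gap: 0.0582
gripper_force: 11.9
```

Request:
{"fn": "move_arm", "kwargs": {
  "rows": [
    [0.1,-0.3,1.3,0],
    [0.3,-0.8,2.6,0],
    [0.5,-1.3,3.8,0],
    [0.7,-2.0,5.0,0],
    [1.0,-2.8,6.0,0],
    [1.3,-3.7,7.0,0],
    [1.6,-4.7,7.9,0],
    [2.0,-5.7,8.6,0],
    [2.4,-6.9,9.3,0],
    [2.8,-8.0,9.8,0]
  ]
}}

```text
t: 4.82
ee_pos: [0.4657, 0.2257, 0.1057]
tool_rot: [1.814, 2.564, -0.0]
force: [-0.6, 0.4, -4.1]
finger_gap: 0.0577
gripper_force: 12.0
```

Run:
```python
from h import *
s=env.snapshot('side'); im=cv2.cvtColor(s['frame'],cv2.COLOR_RGB2BGR); cv2.imwrite('pics/s1.png',cv2.resize(im[60:300,100:400],None,fx=2,fy=2))
```

```text
(no output)
```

View pics/s1.png

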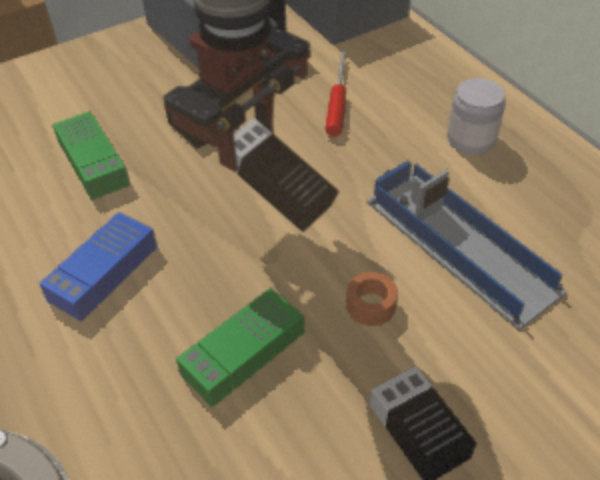

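The drive is partly tipped, still held by pad friction at about (285,180) in the crop. Next I ease the grip so it swings down.

Request:
{"fn": "move_arm", "kwargs": {
  "rows": [
    [0,0,1.0,0],
    [0,0,1.5,0],
    [0,0,2.0,0],
    [0,0,2.0,0],
    [0,0,2.0,0],
    [0,0,2.0,0]
  ],
  "newtons": 6
}}

```text
t: 5.37
ee_pos: [0.4654, 0.2272, 0.1245]
tool_rot: [-1.813, -2.566, 0.001]
force: [0.4, 0.1, -3.0]
finger_gap: 0.0583
gripper_force: 6.0
```

Run:
```python
from h import *
print(env.sense()['force'])
s=env.snapshot('side'); im=cv2.cvtColor(s['frame'],cv2.COLOR_RGB2BGR); cv2.imwrite('pics/s2.png',cv2.resize(im[60:200,150:300],None,fx=3,fy=3))
```

```text
[ 0.3767479  0.0566277 -3.0332504]
```

View pics/s2.png

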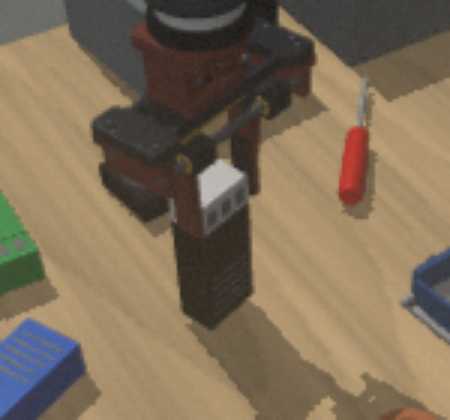

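The drive now hangs near vertical, cap up, at about (215,250) in the crop. I firm the grip and carry it over the rack.

Request:
{"fn": "move_arm", "kwargs": {
  "rows": [
    [0,0,0,0],
    [0,0,2,0],
    [0,0,5,0],
    [1,-1,8,-2],
    [3,-3,8.5,-5],
    [6,-6,8.5,-8],
    [9,-9,8.5,-11],
    [12,-12,8.5,-12.8],
    [15,-15,8.5,-12.8],
    [17,-18,8.5,-12.8]
  ],
  "newtons": 15
}}

```text
t: 6.25
ee_pos: [0.6375, 0.0456, 0.2092]
tool_rot: [-2.089, -2.347, -0.001]
force: [1.1, 0.3, -2.5]
finger_gap: 0.058
gripper_force: 15.0
```

Request:
{"fn": "move_arm", "kwargs": {
  "rows": [
    [1.5,-2,0,0],
    [2.1,-3.2,0,0],
    [2.1,-3.7,0,0],
    [2.1,-3.7,-2,0],
    [2.1,-3.7,-3,0],
    [2.1,-3.7,-3,0],
    [2.1,-3.7,-3,0]
  ]
}}

```text
t: 6.83
ee_pos: [0.6554, 0.0115, 0.1791]
tool_rot: [-2.084, -2.348, 0.002]
force: [0.2, -0.3, -2.6]
finger_gap: 0.0577
gripper_force: 15.0
```

Run:
```python
from h import *
import pickle
s=wsnap(); pickle.dump(s,open('w2.pkl','wb')); t=env.snapshot('top'); pickle.dump(t,open('t2.pkl','wb'))
a=cv2.resize(s['frame'],(512,384)); b=cv2.resize(t['frame'][60:170,190:370],None,fx=2.8,fy=2.8)
save(dict(frame=a),'w2'); print(env.sense()['ee_pos'],s['T'][0][:,1],env.sense()['force'])
```

```text
[0.65671053 0.0111732  0.18044716] [ 0.99296437  0.11839299 -0.00220307] [-0.36160864 -0.16472237 -3.18213522]
```

View pics/w2.png

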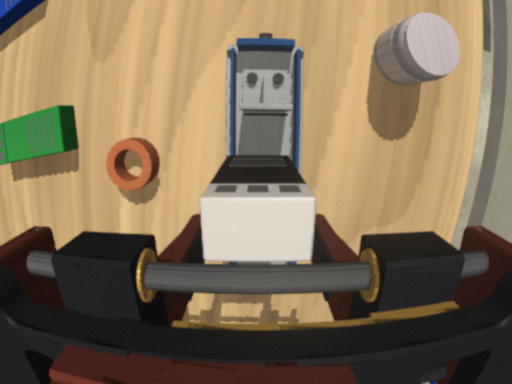

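The drive is held over the channel with its cap at about (258,220). The blue cheeks run at columns 230 and 300, with the stop plate at about (265,115). I'll measure the cheeks and the plate from this view.

Run:
```python
from h import *
import pickle
s=pickle.load(open('w2.pkl','rb'))
hsv=cv2.cvtColor(s['frame'],cv2.COLOR_RGB2HSV)
b=((hsv[...,0]>100)&(hsv[...,0]<130)&(hsv[...,1]>100))
M=np.array(s['tool_from_camera']);R,p=s['T'];print('cam',R@M[:3,3]+p)
for r in range(55,165,12):
    c=np.where(b[r,210:320])[0]+210
    L=c[c<262];Rr=c[c>262]
    print(r,L.min(),L.max(),Rr.min(),Rr.max(),*[(watz(s,(x,r),.034)[:2]*1000).round(1) for x in(L.min()-.5,L.max()+.5,Rr.min()-.5,Rr.max()+.5)])
t=pickle.load(open('t2.pkl','rb'))
for q in [(202,193),(310,193),(313,258),(205,261)]: print('cap',(watz(s,q,.21)*1000).round(0))
for q in [(228,157),(290,157)]: print('foot+y',(watz(s,q,.08)*1000).round(0))
for q in [(243,112),(293,112)]: print('plate',(watz(s,q,.074)*1000).round(0))
```

```text
cam [0.64685477 0.0753972  0.34132052]
55 231 234 296 299 [610.8 138.4] [614.9 138.8] [676.9 146.6] [681.  147.3]
67 231 234 296 299 [612.3 125.6] [616.4 126. ] [678.4 133.8] [682.5 134.4]
79 231 234 296 299 [613.9 113. ] [617.9 113.4] [679.8 121.1] [683.9 121.7]
91 231 233 296 299 [615.3 100.5] [618.4 100.8] [681.3 108.6] [685.4 109.2]
103 231 233 296 298 [616.8  88. ] [619.8  88.4] [682.9  96.1] [685.9  96.6]
115 231 233 296 298 [618.2  75.7] [621.3  76. ] [684.4  83.7] [687.5  84.2]
127 231 233 295 298 [619.5  63.3] [622.6  63.6] [685.   71.2] [689.1  71.8]
139 231 233 295 298 [620.9  50.9] [624.   51.2] [686.7  58.8] [690.8  59.4]
151 231 233 294 297 [622.2  38.4] [625.3  38.8] [687.3  46.3] [691.5  46.8]Traceback (most recent call last):
  File "<stdin>", line 10, in <module>
    return umr_minimum(a, axis, None, out, keepdims, initial, where)
ValueError: zero-size array to reduction operation minimum which has no identity
```

Run:
```python
from h import *
import pickle
s=pickle.load(open('w2.pkl','rb'))
for z in(.19,.205,.22):
  for q in [(202,193),(310,193),(313,258),(205,261)]: print('cap',z,(watz(s,q,z)*1000).round(0))
for q in [(228,157),(290,157)]: print('foot+y',(watz(s,q,.08)*1000).round(0))
for q in [(243,112),(293,112)]: print('plate',(watz(s,q,.074)*1000).round(0))
```

```text
cap 0.19 [622.  33. 190.]
cap 0.19 [679.  40. 190.]
cap 0.19 [687.   2. 190.]
cap 0.19 [626.  -7. 190.]
cap 0.205 [624.  37. 205.]
cap 0.205 [676.  44. 205.]
cap 0.205 [683.  10. 205.]
cap 0.205 [628.   1. 205.]
cap 0.22 [627.  42. 220.]
cap 0.22 [672.  47. 220.]
cap 0.22 [679.  17. 220.]
cap 0.22 [630.   9. 220.]
foot+y [624.  38.  80.]
foot+y [679.  45.  80.]
plate [633.  79.  74.]
plate [677.  85.  74.]
```

Request:
{"fn": "move_arm", "kwargs": {
  "rows": [
    [0.3,0,-1,-0.6],
    [0.5,0,-2,-0.6],
    [0.5,0,-2.8,-0.6],
    [0.5,0,-3,-0.6],
    [0.5,0,-3,-0.6]
  ]
}}

```text
t: 7.35
ee_pos: [0.6609, 0.0097, 0.1481]
tool_rot: [-2.1, -2.334, 0.003]
force: [-0.1, 0.3, -3.2]
finger_gap: 0.058
gripper_force: 15.0
```

Run:
```python
from h import *
import pickle
s=wsnap(); pickle.dump(s,open('w3.pkl','wb')); print(s['T'][1],s['T'][0][:,1],env.sense()['force'])
cv2.imwrite('pics/w3.png',cv2.resize(cv2.cvtColor(s['frame'][20:270,180:340],cv2.COLOR_RGB2BGR),None,fx=2.4,fy=2.4,interpolation=cv2.INTER_CUBIC))
```

```text
[0.66087931 0.00973401 0.14808318] [ 0.99440348  0.10561697 -0.00260333] [-0.33239205  0.94943547 -3.21403286]
```

View pics/w3.png

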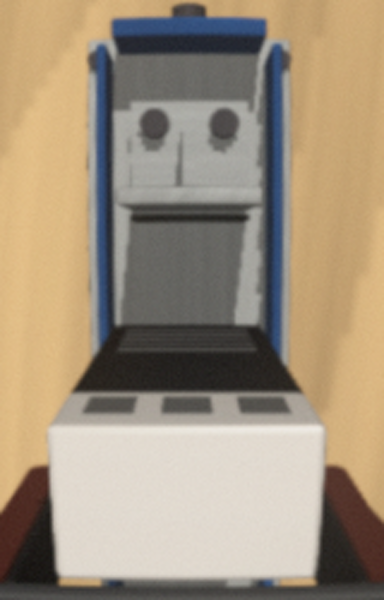

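The foot edge spans (115 to 258, row 326) of the crop, centre 186. The channel centre there is about 190, so I shift 1.5 mm and lower.

Request:
{"fn": "move_arm", "kwargs": {
  "rows": [
    [0.15,0,0,0],
    [0.15,0,-0.5,0],
    [0.15,0,-1,0],
    [0.15,0,-1.5,0],
    [0.15,0,-2,0],
    [0.15,0,-2.4,0],
    [0.15,0,-2.7,0],
    [0.15,0,-2.9,0],
    [0.15,0,-2.9,0]
  ]
}}

```text
t: 8.15
ee_pos: [0.6635, 0.0105, 0.1226]
tool_rot: [2.1, 2.335, 0.001]
force: [-4.2, 0.5, 10.4]
finger_gap: 0.0582
gripper_force: 15.0
```

Run:
```python
from h import *
import pickle
s=wsnap(); pickle.dump(s,open('w4.pkl','wb')); print(s['T'][1],env.sense()['force'])
a=cv2.resize(s['frame'][60:270,180:340],None,fx=2.4,fy=2.4,interpolation=cv2.INTER_CUBIC)
t=env.snapshot('side'); b=cv2.resize(t['frame'][100:226,255:385],(400,504)[:1]+(a.shape[0],),interpolation=cv2.INTER_CUBIC)
save(dict(frame=np.hstack([a,b])),'w4')
```

```text
[0.66351626 0.01052353 0.12262026] [-4.6243483  -0.39979172 10.47090972]
```

View pics/w4.png

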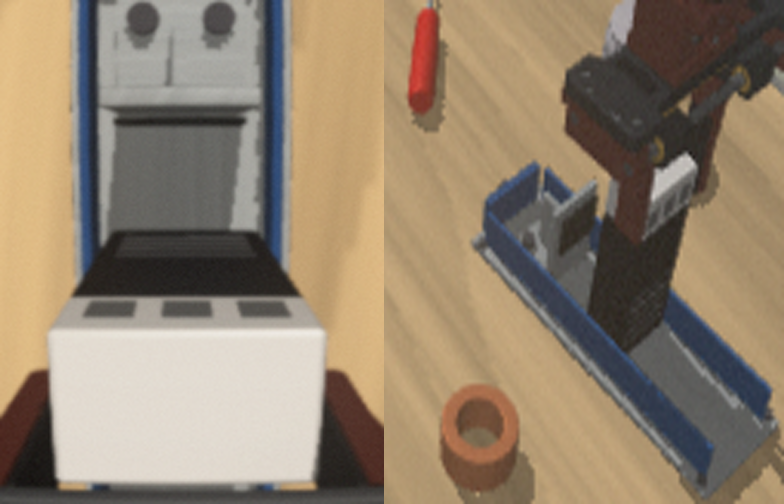

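The foot is inside the channel (foot columns 113 to 258, cheek inner edges about 98 and 265), rubbing the +x side. I back off slightly in x and see if it seats.

Request:
{"fn": "move_arm", "kwargs": {
  "rows": [
    [0,0,0.4,0],
    [-0.15,0,0.4,0],
    [-0.15,0,0.4,0],
    [-0.15,0,0.2,0],
    [-0.15,0,0,0],
    [-0.15,0,-0.1,0],
    [-0.15,0,-0.1,0]
  ],
  "newtons": 10
}}

```text
t: 8.83
ee_pos: [0.6621, 0.0106, 0.1216]
tool_rot: [2.1, 2.335, 0.001]
force: [-4.2, -0.8, 12.8]
finger_gap: 0.0582
gripper_force: 10.0
```

Run:
```python
from h import *
import pickle
s=pickle.load(open('w4.pkl','rb'))
g=lambda c,z:(watz(s,((c[0]+.5)/2.4-.5+180,(c[1]+.5)/2.4-.5+60),z)*1000).round(1)
for z in(.006,.012): print('foot',z,g((113,232),z),g((258,232),z))
for z in(.14,.146): print('cap+y',z,g((50,330),z),g((323,330),z),'cap-y',g((56,483),z),g((317,478),z))
print('plate',g((98,105),.074),g((262,105),.074)); print('pad bottom edge',g((115,122),.039),g((245,122),.039)); print('pad bottom edge',g((115,122),.069),g((245,122),.069))
```

```text
foot 0.006 [630.3  35.7   6. ] [687.2  41.7   6. ]
foot 0.012 [630.9  36.6  12. ] [686.5  42.4  12. ]
cap+y 0.14 [630.6  32.2 140. ] [688.4  38.3 140. ] cap-y [633.5  -4.1 140. ] [692.9   3.4 140. ]
cap+y 0.146 [631.6  34.  146. ] [687.   39.8 146. ] cap-y [634.5  -0.9 146. ] [691.3   6.4 146. ]
plate [628.4  82.5  74. ] [676.2  87.4  74. ]
pad bottom edge [630.4  78.4  39. ] [674.5  83.   39. ]
pad bottom edge [633.4  77.9  69. ] [672.2  82.   69. ]
```

The drive stands upright within about 0.02 rad, its front face at y≈38 and the pad face at y≈79. Next I unload it and slide most of the 40 mm.

Request:
{"fn": "move_arm", "kwargs": {
  "rows": [
    [0,0,0.45,0],
    [0,0,0.45,0],
    [-0.05,0.5,0.45,0],
    [-0.1,1,0.45,0],
    [-0.16,1.5,0.45,0],
    [-0.22,2,0.45,0],
    [-0.27,2.5,0.45,0],
    [-0.33,3,0.45,0],
    [-0.38,3.5,0.45,0],
    [-0.38,3.5,0.45,0]
  ],
  "newtons": 15
}}

```text
t: 9.67
ee_pos: [0.6577, 0.0469, 0.1242]
tool_rot: [-2.098, -2.337, -0.001]
force: [-0.9, 0.8, -2.9]
finger_gap: 0.0577
gripper_force: 15.0
```

Request:
{"fn": "move_arm", "kwargs": {
  "rows": [
    [0,0,0,0],
    [0,0,0,0]
  ]
}}

```text
t: 9.83
ee_pos: [0.658, 0.0446, 0.1241]
tool_rot: [2.101, 2.335, -0.0]
force: [-0.2, -0.3, -4.0]
finger_gap: 0.058
gripper_force: 15.0
```

Request:
{"fn": "move_arm", "kwargs": {
  "rows": [
    [-0.05,0.1,-0.1,0],
    [-0.06,0.2,-0.1,0],
    [-0.08,0.3,-0.1,0],
    [-0.09,0.4,-0.1,0],
    [-0.1,0.5,-0.1,0],
    [-0.1,0.5,-0.1,0],
    [-0.1,0.5,-0.1,0]
  ]
}}

```text
t: 10.42
ee_pos: [0.657, 0.05, 0.1232]
tool_rot: [2.101, 2.336, 0.0]
force: [-0.8, -0.1, -3.0]
finger_gap: 0.0582
gripper_force: 15.0
```

Request:
{"fn": "move_arm", "kwargs": {
  "rows": [
    [-0.01,0.1,0,0],
    [-0.02,0.2,0,0],
    [-0.02,0.2,0,0],
    [-0.02,0.2,0,0]
  ]
}}

```text
t: 10.75
ee_pos: [0.6568, 0.0519, 0.1232]
tool_rot: [2.101, 2.336, -0.0]
force: [0.6, -0.8, -3.4]
finger_gap: 0.0581
gripper_force: 15.0
```

Request:
{"fn": "move_arm", "kwargs": {
  "rows": [
    [-0.01,0.1,0,0],
    [-0.02,0.2,0,0],
    [-0.02,0.2,0,0],
    [-0.02,0.2,0,0]
  ]
}}

```text
t: 11.08
ee_pos: [0.6566, 0.0539, 0.1231]
tool_rot: [2.101, 2.336, -0.0]
force: [0.5, -0.0, -3.4]
finger_gap: 0.0576
gripper_force: 15.0
```

Request:
{"fn": "move_arm", "kwargs": {
  "rows": [
    [-0.01,0.1,0,0],
    [-0.02,0.2,0,0],
    [-0.02,0.2,0,0],
    [-0.02,0.2,0,0]
  ]
}}

```text
t: 11.42
ee_pos: [0.6563, 0.0559, 0.1232]
tool_rot: [2.101, 2.336, -0.0]
force: [-0.1, -0.3, -2.7]
finger_gap: 0.0581
gripper_force: 15.0
```

Request:
{"fn": "move_arm", "kwargs": {
  "rows": [
    [-0.01,0.1,0,0],
    [-0.02,0.2,0,0],
    [-0.02,0.2,0,0],
    [-0.02,0.2,0,0]
  ]
}}

```text
t: 11.75
ee_pos: [0.6561, 0.0576, 0.1232]
tool_rot: [2.101, 2.335, -0.001]
force: [-0.4, -2.1, -2.2]
finger_gap: 0.0582
gripper_force: 15.0
```

Run:
```python
from h import *
s=wsnap(); a=s['frame']
# dark-vs-light profile along centre columns above drive foot
g=cv2.cvtColor(a,cv2.COLOR_RGB2GRAY)
st=env.sense(); print(st['force'],st['ft_torque'],st['ee_pos'])
for c in(240,257,272): print(c,g[85:200:3,c].tolist())
for z in(.006,.05,.074,.146): print(z,[ (watz(s,(257,r),z)[1]*1000).round(0) for r in range(85,200,15)])
```

```text
[-0.54100528 -2.2856317  -1.5014666 ] [-0.56861016  0.01864338  0.05373201] [0.6561803  0.05767496 0.12320936]
240 [78, 103, 104, 101, 102, 102, 103, 100, 139, 158, 75, 79, 73, 75, 95, 101, 149, 161, 159, 158, 157, 159, 155, 112, 107, 111, 147, 154, 132, 35, 37, 39, 37, 121, 161, 161, 162, 194, 226]
257 [81, 108, 104, 105, 109, 105, 106, 104, 148, 161, 165, 159, 152, 163, 160, 159, 155, 161, 153, 158, 160, 156, 157, 159, 153, 116, 153, 157, 135, 36, 35, 36, 38, 113, 78, 85, 161, 195, 228]
272 [77, 103, 104, 102, 103, 102, 103, 103, 147, 158, 75, 74, 74, 75, 95, 100, 151, 163, 160, 160, 156, 163, 154, 113, 114, 115, 162, 164, 136, 40, 37, 39, 37, 121, 160, 159, 163, 196, 225]
0.006 [np.float64(153.0), np.float64(138.0), np.float64(124.0), np.float64(110.0), np.float64(96.0), np.float64(82.0), np.float64(68.0), np.float64(53.0)]
0.05 [np.float64(148.0), np.float64(136.0), np.float64(124.0), np.float64(112.0), np.float64(100.0), np.float64(88.0), np.float64(76.0), np.float64(64.0)]
0.074 [np.float64(145.0), np.float64(134.0), np.float64(124.0), np.float64(113.0), np.float64(103.0), np.float64(92.0), np.float64(81.0), np.float64(70.0)]
0.146 [np.float64(137.0), np.float64(130.0), np.float64(123.0), np.float64(116.0), np.float64(109.0), np.float64(102.0), np.float64(95.0), np.float64(87.0)]
```

Pad contact is felt at y force ≈ -2.2 N, so I seat the foot and let go gently.

Request:
{"fn": "move_arm", "kwargs": {
  "rows": [
    [0,0,-0.1,0],
    [0,-0.05,-0.15,0],
    [0,-0.05,-0.15,0],
    [0,-0.05,-0.15,0]
  ],
  "newtons": 4
}}

```text
t: 12.13
ee_pos: [0.6566, 0.0577, 0.1225]
tool_rot: [2.101, 2.335, 0.002]
force: [-1.3, -1.5, 5.6]
finger_gap: 0.0579
gripper_force: 4.0
```

Request:
{"fn": "move_arm", "kwargs": {
  "rows": [
    [0,0,0,0],
    [0,0,0,0],
    [0,0,0,0],
    [0,0,0,0],
    [0,0,0,0],
    [0,0,0,0]
  ],
  "grip": 1
}}

```text
t: 12.63
ee_pos: [0.6561, 0.0575, 0.1215]
tool_rot: [-2.101, -2.336, 0.0]
force: [0.2, 0.3, 0.0]
finger_gap: 0.0876
gripper_force: 0.0
```

Request:
{"fn": "move_arm", "kwargs": {
  "rows": [
    [0,0,1,0],
    [0,0,3,0],
    [0,0,6,0],
    [0,0,9,0],
    [0,-3,12,0],
    [0,-7,12,0],
    [0,-7,12,0]
  ]
}}

```text
t: 13.22
ee_pos: [0.6579, -0.0225, 0.2446]
tool_rot: [2.108, 2.32, -0.002]
force: [0.4, -1.1, -0.8]
finger_gap: 0.0879
gripper_force: 0.0
```

Run:
```python
from h import *
import pickle
st=env.sense(); print(st['ee_pos'],st['tool_rot'])
s=wsnap(); pickle.dump(s,open('w5.pkl','wb'));t=env.snapshot('top'); pickle.dump(t,open('t5.pkl','wb')); u=env.snapshot('side'); pickle.dump(u,open('s5.pkl','wb'))
a=cv2.resize(s['frame'][0:260,160:350],(340,465),interpolation=cv2.INTER_CUBIC)
b=cv2.resize(u['frame'][90:290,270:400],(302,465),interpolation=cv2.INTER_CUBIC)
save(dict(frame=np.hstack([a,b])),'m5')
```

```text
[ 0.6579378  -0.02248429  0.24457168] [ 2.10778157e+00  2.31956238e+00 -1.93389452e-03]
```

View pics/m5.png

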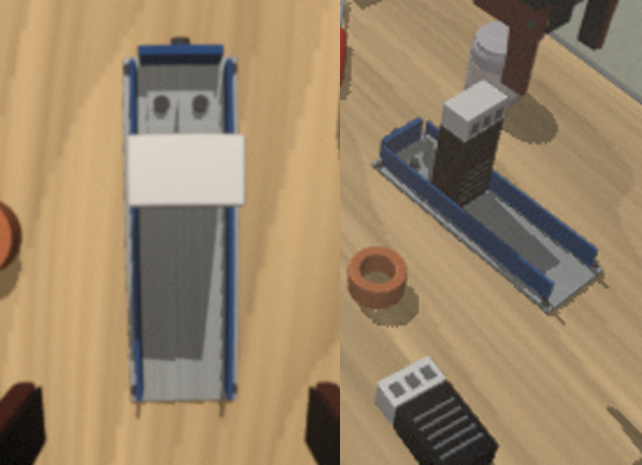

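The tall drive stands upright in the channel at the stop (cap at (185,170) left, (475,140) right), the coil and short drive are untouched. I'll measure its position and nudge it once with shut fingers to be sure it touches the pad.

Run:
```python
from h import *
import pickle
s=pickle.load(open('w5.pkl','rb'))
g=lambda c,z:(watz(s,((c[0]+.5)*.5588-.5+160,(c[1]+.5)*.5588-.5),z)*1000).round(1)
for c in [(127,135),(242,135),(245,205),(130,205)]: print(g(c,.146))
# re-fit short drive from top image
t=pickle.load(open('t5.pkl','rb')); hsv=cv2.cvtColor(t['frame'],cv2.COLOR_RGB2HSV); print(s['T'][0][:,1])
```

```text
[624.3  76.7 146. ]
[679.7  82.3 146. ]
[684.6  48.  146. ]
[628.9  42.4 146. ]
[0.99542466 0.09546304 0.0040683 ]
```

Request:
{"fn": "move_arm", "kwargs": {
  "rows": [
    [0.6,1,-4,-0.2],
    [0.6,1,-8,-0.2],
    [0.6,1,-12,-0.2],
    [0.6,1,-15,-0.2],
    [0.6,1,-18,-0.2],
    [0.6,1,-19,-0.2],
    [0.6,1,-19,-0.2]
  ],
  "grip": -1,
  "newtons": 10
}}

```text
t: 13.95
ee_pos: [0.6598, -0.0011, 0.0487]
tool_rot: [-2.099, -2.331, 0.005]
force: [-0.3, 0.1, -0.1]
finger_gap: 0.0446
gripper_force: 0.0
```

Request:
{"fn": "move_arm", "kwargs": {
  "rows": [
    [0,0,0,0],
    [0,0.3,0,0],
    [0,0.8,0,0],
    [-0.05,1.2,0,0],
    [-0.1,1.6,0,0],
    [-0.15,2,0,0],
    [-0.2,2.3,0,0],
    [-0.2,2.5,0,0],
    [-0.2,2.5,0,0],
    [-0.2,2.5,0,0]
  ]
}}

```text
t: 14.78
ee_pos: [0.6603, 0.0222, 0.0517]
tool_rot: [2.105, 2.332, 0.0]
force: [-0.4, -1.3, 0.4]
finger_gap: 0.0004
gripper_force: 0.6
```

Request:
{"fn": "move_arm", "kwargs": {
  "rows": [
    [-0.01,0.1,0,0],
    [-0.02,0.2,0,0],
    [-0.03,0.3,0,0],
    [-0.03,0.3,0,0],
    [-0.03,0.3,0,0]
  ]
}}

```text
t: 15.2
ee_pos: [0.6602, 0.0252, 0.0519]
tool_rot: [2.105, 2.331, 0.0]
force: [-0.2, -4.5, 4.5]
finger_gap: 0.0003
gripper_force: 2.2
```

Request:
{"fn": "move_arm", "kwargs": {
  "rows": [
    [-0.01,0.1,0,0],
    [-0.02,0.2,0,0],
    [-0.03,0.3,0,0],
    [-0.03,0.3,0,0],
    [-0.03,0.3,0,0]
  ]
}}

```text
t: 15.62
ee_pos: [0.6597, 0.0289, 0.0517]
tool_rot: [-2.105, -2.332, -0.001]
force: [-0.0, -2.7, 2.6]
finger_gap: 0.0006
gripper_force: 1.6
```

```bash
cat >> h.py <<'E'
def cap(s,box,z,f):
    x0,y0,x1,y1=box; hsv=cv2.cvtColor(s['frame'],cv2.COLOR_RGB2HSV)[y0:y1,x0:x1]
    m=((hsv[...,1]<45)&(hsv[...,2]>185)).astype(np.uint8)
    c=max(cv2.findContours(m,0,1)[0],key=cv2.contourArea).reshape(-1,2)+[x0,y0]
    P=np.array([f(s,p,z)[:2] for p in c],np.float32)*1000
    return cv2.minAreaRect(c.astype(np.float32)),cv2.minAreaRect(P)
E
python3 - <<'E'
from h import *
import pickle
s=wsnap();pickle.dump(s,open('w6.pkl','wb')); print(env.sense()['force'],env.sense()['ft_torque'])
for n,q in(('w5',pickle.load(open('w5.pkl','rb'))),('w6',s)):
    print(n,cap(q,(180,30,340,260),.146,watz))
u=env.snapshot('side');pickle.dump(u,open('s6.pkl','wb'))
for n,q in(('s5',pickle.load(open('s5.pkl','rb'))),('s6',u)): print(n,cap(q,(300,100,370,200),.146,atz))
E
```

```text
[ 0.01903187 -1.7086493   2.54144504] [-0.31400352 -0.14108174 -0.03316586]
w5 (((263.5, 94.0), (38.0, 65.0), 90.0), ((654.1591796875, 62.81707763671875), (56.42385482788086, 33.810096740722656), 5.881274700164795))
w6 (((259.5, 168.5), (141.0, 159.0), 90.0), ((653.4833374023438, 80.61396026611328), (40.34538269042969, 34.07186508178711), 6.07631254196167))
s5 (((324.3538513183594, 132.86923217773438), (8.310325622558594, 15.628376007080078), 60.2551155090332), ((650.7356567382812, 68.14647674560547), (44.262081146240234, 23.91739845275879), 4.829604148864746))
s6 (((318.08819580078125, 129.64707946777344), (7.71743631362915, 15.263373374938965), 59.036251068115234), ((646.8739013671875, 85.18131256103516), (44.17213821411133, 22.36322784423828), 7.1576104164123535))
```

The gripper's body reached the cap and tipped the drive forward, so I retreat slowly and let it settle back.

Request:
{"fn": "move_arm", "kwargs": {
  "rows": [
    [0.01,-0.1,0,0],
    [0.02,-0.3,0,0],
    [0.03,-0.5,0,0],
    [0.04,-0.8,0,0],
    [0.06,-1.1,0,0],
    [0.08,-1.4,0,0],
    [0.1,-1.8,0,0],
    [0.15,-2.4,0,0],
    [0.2,-3.5,0,0],
    [0.2,-4.5,0,0]
  ]
}}

```text
t: 16.55
ee_pos: [0.6617, -0.0177, 0.0517]
tool_rot: [2.105, 2.332, -0.0]
force: [-1.0, -0.1, -0.1]
finger_gap: 0.0008
gripper_force: 0.0
```

Run:
```python
from h import *
import pickle
s=wsnap();pickle.dump(s,open('w7.pkl','wb')); print(env.sense()['force'],s['T'][1])
print(cap(s,(180,30,340,300),.146,watz))
u=env.snapshot('side');pickle.dump(u,open('s7.pkl','wb'));print(cap(u,(300,100,370,200),.146,atz))
t=env.snapshot('top');pickle.dump(t,open('t7.pkl','wb'))
```

```text
[-1.22653135 -1.84000331 -0.36891263] [ 0.66167705 -0.01774488  0.051683  ]
(((259.4999694824219, 99.99998474121094), (158.99996948242188, 139.99996948242188), -0.0), ((653.7379150390625, 51.00364303588867), (37.710540771484375, 33.278751373291016), 6.154849052429199))
(((329.34271240234375, 135.27597045898438), (11.602849960327148, 20.482025146484375), 60.642250061035156), ((656.7489624023438, 55.737266540527344), (55.26591873168945, 32.83654022216797), 4.84084939956665))
```

Request:
{"fn": "move_arm", "kwargs": {
  "rows": [
    [0,0,4,0],
    [0,0,8,0],
    [0,0,12,0],
    [0,0,16,0],
    [-0.2,0,19.3,0],
    [-0.3,-0.5,19.3,0],
    [-0.3,-0.5,19.3,0],
    [-0.3,-0.5,19.3,0]
  ],
  "grip": 1
}}

```text
t: 17.37
ee_pos: [0.6581, -0.0217, 0.2441]
tool_rot: [-2.105, -2.332, 0.001]
force: [0.8, -0.4, -0.7]
finger_gap: 0.05
gripper_force: 0.0
```

Run:
```python
from h import *
import pickle
s=wsnap();pickle.dump(s,open('w8.pkl','wb')); print(env.sense()['force'],s['T'][1])
print(cap(s,(180,30,340,260),.146,watz))
u=env.snapshot('side');pickle.dump(u,open('s8.pkl','wb'));print(cap(u,(300,100,370,200),.146,atz))
for q in (pickle.load(open('w5.pkl','rb')),s):
    g=cv2.cvtColor(q['frame'],cv2.COLOR_RGB2GRAY); c=262
    m=g[30:200,250:275].mean(1).round().astype(int); print([(r+30,int(m[r])) for r in range(0,150,3)])
    v=q['T'];print([(r,*(round(float(watz(q,(262,r),z)[1]*1000)) for z in(.006,.074,.146))) for r in(60,75,90,110,120)])
```

```text
[ 0.69232194  0.6858653  -0.69267193] [ 0.65807038 -0.0217202   0.24406256]
(((264.5, 106.5), (39.0, 65.0), 90.0), ((655.23828125, 53.26647186279297), (56.33933639526367, 34.44431686401367), 6.213488578796387))
(((326.7500305175781, 136.25001525878906), (12.727920532226562, 10.606600761413574), 45.0), ((645.5790405273438, 53.66967010498047), (30.009654998779297, 30.99625015258789), 1.8380405902862549))
[(30, 50), (33, 37), (36, 72), (39, 98), (42, 97), (45, 97), (48, 97), (51, 144), (54, 129), (57, 115), (60, 113), (63, 125), (66, 143), (69, 154), (72, 150), (75, 195), (78, 212), (81, 212), (84, 211), (87, 211), (90, 210), (93, 210), (96, 209), (99, 209), (102, 208), (105, 207), (108, 207), (111, 206), (114, 143), (117, 94), (120, 95), (123, 95), (126, 94), (129, 93), (132, 93), (135, 92), (138, 92), (141, 92), (144, 91), (147, 90), (150, 91), (153, 90), (156, 90), (159, 89), (162, 89), (165, 89), (168, 88), (171, 88), (174, 88), (177, 88)]
[(60, 120, 107, 93), (75, 99, 89, 79), (90, 79, 72, 66), (110, 52, 50, 48), (120, 38, 39, 40)]
[(30, 77), (33, 43), (36, 42), (39, 102), (42, 107), (45, 106), (48, 107), (51, 108), (54, 164), (57, 132), (60, 124), (63, 125), (66, 140), (69, 164), (72, 165), (75, 164), (78, 171), (81, 104), (84, 60), (87, 176), (90, 225), (93, 225), (96, 224), (99, 224), (102, 223), (105, 223), (108, 223), (111, 222), (114, 221), (117, 221), (120, 221), (123, 219), (126, 174), (129, 103), (132, 104), (135, 102), (138, 102), (141, 101), (144, 101), (147, 100), (150, 100), (153, 99), (156, 99), (159, 98), (162, 98), (165, 97), (168, 97), (171, 96), (174, 97), (177, 96)]
[(60, 122, 108, 94), (75, 101, 91, 81), (90, 81, 74, 67), (110, 54, 52, 50), (120, 40, 41, 41)]
```

The tall drive is upright but moved back about 9 mm. I re-grip it, lower this time, and slide it to the pad again.

Request:
{"fn": "move_arm", "kwargs": {
  "rows": [
    [-0.1,3,0,0],
    [-0.2,6,0,0],
    [-0.3,7.4,0,0],
    [-0.3,7.4,-3,0],
    [-0.3,7.4,-6,0],
    [-0.3,7.4,-9,0],
    [-0.3,7.4,-12,0],
    [-0.3,7.4,-14,0],
    [-0.3,7.4,-15.3,0],
    [-0.3,7.4,-15.3,0]
  ]
}}

```text
t: 18.3
ee_pos: [0.6531, 0.0518, 0.0877]
tool_rot: [-2.102, -2.329, 0.008]
force: [0.2, -1.2, -0.8]
finger_gap: 0.0879
gripper_force: 0.0
```

Request:
{"fn": "move_arm", "kwargs": {
  "rows": [
    [0,0,0,0],
    [0,0,0,0],
    [0,0,0,0],
    [0,0,0,0],
    [0,0,0,0],
    [0,0,0,0],
    [0,0,0,0]
  ],
  "grip": -1,
  "newtons": 10
}}

```text
t: 18.88
ee_pos: [0.6566, 0.0525, 0.0928]
tool_rot: [2.104, 2.331, 0.003]
force: [0.6, 0.2, 3.7]
finger_gap: 0.0581
gripper_force: 10.0
```

Request:
{"fn": "move_arm", "kwargs": {
  "rows": [
    [-0.02,0.2,0,0],
    [-0.04,0.4,0,0],
    [-0.06,0.6,0,0],
    [-0.06,0.6,0,0],
    [-0.06,0.6,0,0]
  ]
}}

```text
t: 19.3
ee_pos: [0.6561, 0.0579, 0.0928]
tool_rot: [2.104, 2.33, 0.002]
force: [2.4, -1.7, 6.6]
finger_gap: 0.0578
gripper_force: 10.0
```

Request:
{"fn": "move_arm", "kwargs": {
  "rows": [
    [0,0,0.15,0],
    [0,0,0.15,0],
    [0,0,0.15,0]
  ]
}}

```text
t: 19.55
ee_pos: [0.6543, 0.0583, 0.0928]
tool_rot: [-2.104, -2.331, 0.002]
force: [-1.1, -0.7, 0.7]
finger_gap: 0.0578
gripper_force: 10.0
```

Request:
{"fn": "move_arm", "kwargs": {
  "rows": [
    [-0.01,0.1,0,0],
    [-0.02,0.2,0,0],
    [-0.02,0.2,0,0],
    [-0.02,0.2,0,0]
  ]
}}

```text
t: 19.88
ee_pos: [0.6542, 0.0599, 0.0929]
tool_rot: [-2.105, -2.332, 0.002]
force: [-3.5, -2.6, 2.7]
finger_gap: 0.0578
gripper_force: 10.0
```

Request:
{"fn": "move_arm", "kwargs": {
  "rows": [
    [-0.01,0.1,0,0],
    [-0.01,0.15,0,0],
    [-0.01,0.15,0,0],
    [-0.01,0.15,0,0]
  ]
}}

```text
t: 20.22
ee_pos: [0.654, 0.0621, 0.093]
tool_rot: [-2.104, -2.332, 0.001]
force: [-4.4, -0.6, 3.4]
finger_gap: 0.0577
gripper_force: 10.0
```

Request:
{"fn": "move_arm", "kwargs": {
  "rows": [
    [-0.05,0,0.1,0],
    [-0.05,0.1,0.1,0],
    [-0.05,0.1,0.1,0],
    [-0.05,0.1,0.1,0]
  ]
}}

```text
t: 20.55
ee_pos: [0.6543, 0.0636, 0.0939]
tool_rot: [-2.104, -2.332, -0.001]
force: [0.8, -0.2, -3.6]
finger_gap: 0.0579
gripper_force: 10.0
```

Request:
{"fn": "move_arm", "kwargs": {
  "rows": [
    [-0.01,0.1,0,0],
    [-0.01,0.1,0,0],
    [-0.01,0.1,0,0]
  ]
}}

```text
t: 20.8
ee_pos: [0.6541, 0.0641, 0.0941]
tool_rot: [-2.105, -2.332, -0.0]
force: [-0.3, -0.4, -3.8]
finger_gap: 0.0578
gripper_force: 10.0
```

Request:
{"fn": "move_arm", "kwargs": {
  "rows": [
    [-0.01,0.1,0,0],
    [-0.01,0.1,0,0],
    [-0.01,0.1,0,0]
  ]
}}

```text
t: 21.05
ee_pos: [0.654, 0.065, 0.0942]
tool_rot: [-2.105, -2.332, -0.0]
force: [1.1, -0.2, -2.4]
finger_gap: 0.0581
gripper_force: 10.0
```

Request:
{"fn": "move_arm", "kwargs": {
  "rows": [
    [-0.01,0.1,0,0],
    [-0.01,0.1,0,0],
    [-0.01,0.1,0,0]
  ]
}}

```text
t: 21.3
ee_pos: [0.6539, 0.0658, 0.0941]
tool_rot: [2.105, 2.332, -0.0]
force: [0.2, -0.4, -3.1]
finger_gap: 0.0581
gripper_force: 10.0
```

Request:
{"fn": "move_arm", "kwargs": {
  "rows": [
    [-0.01,0.1,0,0],
    [-0.01,0.1,0,0],
    [-0.01,0.1,0,0]
  ]
}}

```text
t: 21.55
ee_pos: [0.6538, 0.0669, 0.0942]
tool_rot: [2.105, 2.332, 0.0]
force: [-0.5, -0.3, -3.3]
finger_gap: 0.0583
gripper_force: 10.0
```

Request:
{"fn": "move_arm", "kwargs": {
  "rows": [
    [-0.01,0.1,0,0],
    [-0.01,0.1,0,0],
    [-0.01,0.1,0,0]
  ]
}}

```text
t: 21.8
ee_pos: [0.6536, 0.068, 0.0942]
tool_rot: [2.105, 2.332, -0.0]
force: [-0.1, -0.6, -3.5]
finger_gap: 0.0578
gripper_force: 10.0
```

Run:
```python
from h import *
import pickle
s=wsnap();pickle.dump(s,open('w9.pkl','wb')); st=env.sense(); print(st['force'],st['ft_torque'],s['T'][1])
g=cv2.cvtColor(s['frame'],cv2.COLOR_RGB2GRAY)
m=g[0:290,250:275].mean(1).round().astype(int); print([(r,int(m[r])) for r in range(30,290,4)])
for z in(.074,.147): print(z,[(r,round(float(watz(s,(258,r),z)[1]*1000))) for r in range(60,290,20)])
u=env.snapshot('side');pickle.dump(u,open('s9.pkl','wb'));print(cap(u,(290,90,370,200),.146,atz))
```

```text
[ 0.12805643 -0.64318737 -3.00179256] [-0.11602978 -0.17388091 -0.00385329] [0.65364594 0.06795589 0.09415942]
[(30, 177), (34, 177), (38, 177), (42, 176), (46, 175), (50, 175), (54, 175), (58, 174), (62, 174), (66, 174), (70, 161), (74, 98), (78, 96), (82, 77), (86, 75), (90, 48), (94, 90), (98, 104), (102, 103), (106, 103), (110, 103), (114, 103), (118, 103), (122, 159), (126, 159), (130, 145), (134, 137), (138, 141), (142, 141), (146, 145), (150, 155), (154, 151), (158, 151), (162, 150), (166, 148), (170, 123), (174, 121), (178, 123), (182, 112), (186, 158), (190, 159), (194, 93), (198, 31), (202, 31), (206, 30), (210, 32), (214, 32), (218, 135), (222, 90), (226, 90), (230, 152), (234, 166), (238, 229), (242, 224), (246, 224), (250, 224), (254, 224), (258, 224), (262, 223), (266, 67), (270, 86), (274, 91), (278, 92), (282, 95), (286, 95)]
0.074 [(60, 168), (80, 155), (100, 143), (120, 131), (140, 119), (160, 106), (180, 94), (200, 81), (220, 67), (240, 53), (260, 38), (280, 22)]
0.147 [(60, 154), (80, 146), (100, 139), (120, 131), (140, 124), (160, 117), (180, 109), (200, 101), (220, 93), (240, 85), (260, 76), (280, 66)]
(((333.0, 132.0), (0.0, 0.0), 0.0), ((666.5833740234375, 59.26534652709961), (0.0, 0.0), 0.0))
```

Request:
{"fn": "move_arm", "kwargs": {
  "rows": [
    [0,0,-0.1,0],
    [0,-0.05,-0.2,0],
    [0,-0.15,-0.25,0],
    [0,-0.25,-0.25,0],
    [0,-0.25,-0.25,0]
  ],
  "newtons": 5
}}

```text
t: 22.32
ee_pos: [0.654, 0.0654, 0.0924]
tool_rot: [2.105, 2.331, 0.001]
force: [-2.3, -0.2, 4.3]
finger_gap: 0.058
gripper_force: 5.0
```

Request:
{"fn": "move_arm", "kwargs": {
  "rows": [
    [0,0,0,0],
    [0,0,0,0],
    [0,0,0,0],
    [0,0,0,0],
    [0,0,0,0]
  ],
  "grip": 1
}}

```text
t: 22.73
ee_pos: [0.6536, 0.0654, 0.0915]
tool_rot: [-2.105, -2.332, -0.0]
force: [0.1, 0.4, -0.2]
finger_gap: 0.0865
gripper_force: 0.0
```

Request:
{"fn": "move_arm", "kwargs": {
  "rows": [
    [0,0,1,0],
    [0,0,3,0],
    [0,0,6,0],
    [0,0,9,0],
    [0,0,13,0],
    [0,-3,15.2,0],
    [0.3,-6.5,15.2,0],
    [0.3,-8.7,15.2,0],
    [0.3,-8.7,15.2,0],
    [0.3,-8.7,15.2,0]
  ]
}}

```text
t: 23.57
ee_pos: [0.6567, -0.0235, 0.2443]
tool_rot: [2.108, 2.328, -0.0]
force: [-0.7, 0.3, -0.4]
finger_gap: 0.0879
gripper_force: 0.0
```

Run:
```python
from h import *
import pickle
s=wsnap();pickle.dump(s,open('w10.pkl','wb')); print(s['T'][1])
print(cap(s,(180,30,340,260),.146,watz))
q=s; g=cv2.cvtColor(q['frame'],cv2.COLOR_RGB2GRAY)
m=g[30:200,250:275].mean(1).round().astype(int); print([(r+30,int(m[r])) for r in range(20,100,2)])
print([(r,*(round(float(watz(q,(262,r),z)[1]*1000)) for z in(.006,.074,.146))) for r in(60,75,90,110,120)])
```

```text
[ 0.65666351 -0.02347296  0.24426531]
(((264.5, 98.0), (38.0, 65.0), 90.0), ((653.3092651367188, 58.83110046386719), (56.37630081176758, 33.60226058959961), 5.511411190032959))
[(50, 111), (52, 151), (54, 132), (56, 118), (58, 114), (60, 114), (62, 117), (64, 127), (66, 138), (68, 153), (70, 153), (72, 151), (74, 154), (76, 157), (78, 158), (80, 201), (82, 211), (84, 211), (86, 210), (88, 210), (90, 209), (92, 209), (94, 209), (96, 208), (98, 209), (100, 208), (102, 207), (104, 207), (106, 206), (108, 206), (110, 206), (112, 205), (114, 204), (116, 202), (118, 163), (120, 100), (122, 94), (124, 95), (126, 94), (128, 93)]
[(60, 120, 107, 92), (75, 99, 89, 79), (90, 79, 72, 66), (110, 52, 50, 48), (120, 39, 39, 39)]
```

The cap now sits at y≈59, so the drive rocked back after release and may not touch. I re-grip lower and firmer, slide with the foot pressed flat, and feel for the dead stop.

Request:
{"fn": "move_arm", "kwargs": {
  "rows": [
    [-0.1,4,0,0],
    [-0.2,7,0,0],
    [-0.2,8.2,0,0.4],
    [-0.2,8.2,-4,0.4],
    [-0.2,8.2,-8,0.4],
    [-0.2,8.2,-12,0.4],
    [-0.2,8.2,-15,0.4],
    [-0.2,8.2,-16.5,0.4],
    [-0.2,8.2,-17,0.4],
    [-0.2,8.2,-17,0.4]
  ]
}}

```text
t: 24.45
ee_pos: [0.6544, 0.0613, 0.0733]
tool_rot: [-2.095, -2.34, 0.001]
force: [0.2, 1.6, -0.5]
finger_gap: 0.0881
gripper_force: 0.0
```

Request:
{"fn": "move_arm", "kwargs": {
  "rows": [
    [0,0,0,0],
    [0,0,0,0],
    [0,0,0,0],
    [0,0,0,0],
    [0,0,0,0],
    [0,0,0,0],
    [0,0,0,0]
  ],
  "grip": -1,
  "newtons": 20
}}

```text
t: 25.03
ee_pos: [0.6549, 0.0603, 0.0746]
tool_rot: [2.097, 2.339, 0.0]
force: [-2.5, -1.0, 6.1]
finger_gap: 0.058
gripper_force: 20.0
```

Request:
{"fn": "move_arm", "kwargs": {
  "rows": [
    [-0.01,0.1,0,0],
    [-0.01,0.1,0,0],
    [-0.01,0.1,0,0]
  ]
}}

```text
t: 25.28
ee_pos: [0.6549, 0.0605, 0.0746]
tool_rot: [2.097, 2.338, -0.001]
force: [-2.4, -1.8, 7.0]
finger_gap: 0.0579
gripper_force: 20.0
```

Request:
{"fn": "move_arm", "kwargs": {
  "rows": [
    [0,0.05,0.1,0],
    [-0.01,0.1,0.1,0],
    [-0.01,0.1,0.1,0]
  ]
}}

```text
t: 25.53
ee_pos: [0.6544, 0.0619, 0.0746]
tool_rot: [2.097, 2.339, -0.001]
force: [-1.0, -1.5, 1.0]
finger_gap: 0.0581
gripper_force: 20.0
```

Request:
{"fn": "move_arm", "kwargs": {
  "rows": [
    [-0.01,0.1,0,0],
    [-0.01,0.1,0,0],
    [-0.01,0.1,0,0]
  ]
}}

```text
t: 25.78
ee_pos: [0.6544, 0.0629, 0.0746]
tool_rot: [2.097, 2.339, -0.001]
force: [0.1, -2.9, 1.2]
finger_gap: 0.0578
gripper_force: 20.0
```

Request:
{"fn": "move_arm", "kwargs": {
  "rows": [
    [-0.01,0.1,0,0],
    [-0.01,0.1,0,0],
    [-0.01,0.1,0,0]
  ]
}}

```text
t: 26.03
ee_pos: [0.6543, 0.0645, 0.0746]
tool_rot: [2.097, 2.34, 0.0]
force: [0.3, -2.7, 0.1]
finger_gap: 0.0578
gripper_force: 20.0
```

Request:
{"fn": "move_arm", "kwargs": {
  "rows": [
    [-0.01,0.1,0,0],
    [-0.01,0.1,0,0],
    [-0.01,0.1,0,0]
  ]
}}

```text
t: 26.28
ee_pos: [0.6542, 0.0657, 0.0746]
tool_rot: [-2.097, -2.339, -0.001]
force: [0.5, -1.6, -0.1]
finger_gap: 0.0582
gripper_force: 20.0
```

Request:
{"fn": "move_arm", "kwargs": {
  "rows": [
    [-0.01,0.1,0,0],
    [-0.01,0.1,0,0],
    [-0.01,0.1,0,0]
  ]
}}

```text
t: 26.53
ee_pos: [0.654, 0.0668, 0.0746]
tool_rot: [-2.096, -2.34, -0.001]
force: [0.7, -0.8, -1.5]
finger_gap: 0.0581
gripper_force: 20.0
```

Request:
{"fn": "move_arm", "kwargs": {
  "rows": [
    [-0.01,0.1,0,0],
    [-0.01,0.1,0,0],
    [-0.01,0.1,0,0]
  ]
}}

```text
t: 26.78
ee_pos: [0.654, 0.0674, 0.0746]
tool_rot: [2.097, 2.339, -0.0]
force: [0.4, -1.8, -2.0]
finger_gap: 0.0579
gripper_force: 20.0
```

Request:
{"fn": "move_arm", "kwargs": {
  "rows": [
    [-0.01,0.1,0,0],
    [-0.01,0.1,0,0],
    [-0.01,0.1,0,0]
  ]
}}

```text
t: 27.03
ee_pos: [0.6539, 0.0675, 0.0746]
tool_rot: [2.097, 2.338, -0.001]
force: [0.2, -4.8, -1.1]
finger_gap: 0.0575
gripper_force: 20.0
```

Dead stop felt at TCP y≈67.5 (-4.8 N). I relax a little, seat the foot and let go.

Request:
{"fn": "move_arm", "kwargs": {
  "rows": [
    [0,-0.1,-0.05,0],
    [0,-0.15,-0.1,0],
    [0,-0.15,-0.1,0],
    [0,-0.15,-0.1,0]
  ]
}}

```text
t: 27.37
ee_pos: [0.6539, 0.0673, 0.0745]
tool_rot: [2.097, 2.339, 0.001]
force: [-1.8, -4.0, 5.5]
finger_gap: 0.0579
gripper_force: 20.0
```

Request:
{"fn": "move_arm", "kwargs": {
  "rows": [
    [0,0,0,0],
    [0,0,0,0],
    [0,0,0,0]
  ],
  "newtons": 5
}}

```text
t: 27.62
ee_pos: [0.6539, 0.0675, 0.0745]
tool_rot: [-2.097, -2.339, -0.001]
force: [-2.1, -3.1, 5.1]
finger_gap: 0.0578
gripper_force: 5.0
```

Request:
{"fn": "move_arm", "kwargs": {
  "rows": [
    [0,0,0,0],
    [0,0,0,0],
    [0,0,0,0],
    [0,0,0,0],
    [0,0,0,0]
  ],
  "grip": 1
}}

```text
t: 28.03
ee_pos: [0.6537, 0.0674, 0.0735]
tool_rot: [-2.096, -2.34, -0.001]
force: [-0.4, -0.3, -0.3]
finger_gap: 0.0861
gripper_force: 0.0
```

Request:
{"fn": "move_arm", "kwargs": {
  "rows": [
    [0,0,1,0],
    [0,0,3,0],
    [0,0,6,0],
    [0,0,10,0],
    [0,0,14,0],
    [0,-3,17,0],
    [0.3,-6.5,17,0],
    [0.3,-8.9,17,0],
    [0.3,-8.9,17,0],
    [0.3,-8.9,17,0]
  ]
}}

```text
t: 28.87
ee_pos: [0.6569, -0.0243, 0.2443]
tool_rot: [2.101, 2.335, -0.0]
force: [0.6, 1.4, -0.3]
finger_gap: 0.0877
gripper_force: 0.0
```

Run:
```python
from h import *
import pickle
s=wsnap();pickle.dump(s,open('w11.pkl','wb')); print(s['T'][1])
print(cap(s,(180,30,340,260),.146,watz))
```

```text
[ 0.65685074 -0.02428102  0.24429606]
(((265.0, 87.0), (38.0, 64.0), 90.0), ((652.395263671875, 67.73629760742188), (55.593814849853516, 33.76252746582031), 6.112682342529297))
```

The tall drive is now at y≈67.7, fully up against the pad. On to the short drive.

Request:
{"fn": "move_arm", "kwargs": {
  "rows": [
    [-4,-2,0,-2],
    [-8,-4,0,-4],
    [-12,-6,-1,-6],
    [-16,-8,-3,-7.5],
    [-19,-8.7,-5,-7.5],
    [-20.5,-8.7,-7,-7.5],
    [-20.5,-8.7,-8,-7.5],
    [-20.5,-8.7,-8,-7.5],
    [-20.5,-8.7,-8,-7.5]
  ]
}}

```text
t: 29.67
ee_pos: [0.453, -0.1075, 0.1642]
tool_rot: [-2.243, -2.2, -0.002]
force: [0.6, -0.0, 1.1]
finger_gap: 0.0877
gripper_force: 0.0
```

Run:
```python
from h import *
import pickle
s=wsnap();pickle.dump(s,open('w12.pkl','wb')); print(s['T'][1],s['T'][0][:,1])
g=cv2.cvtColor(s['frame'],cv2.COLOR_RGB2GRAY); hsv=cv2.cvtColor(s['frame'],cv2.COLOR_RGB2HSV)
p=wproj(s,(.4526,-.095,.036)); print(p)
x,y=map(int,p); print(cap(s,(x-60,y-40,x+60,y+60),.036,watz))
m=((g<75)&(hsv[...,1]<110)).astype(np.uint8); print([(r,np.where(m[r,150:360])[0][[0,-1]]+150) for r in range(y+20,y+80,10) if m[r,150:360].any()])
```

```text
[ 0.45304218 -0.10754239  0.16416901] [ 9.99816196e-01 -1.91522365e-02  8.75725640e-04]
[257.95271649 170.75880467]
(((260.427001953125, 187.35711669921875), (55.421688079833984, 27.776044845581055), 1.2453643083572388), ((454.98614501953125, -112.1039047241211), (28.69329261779785, 55.72174835205078), 87.63016510009766))
[(210, array([233, 287])), (220, array([178, 336])), (230, array([171, 344])), (240, array([162, 353]))]
```

Request:
{"fn": "move_arm", "kwargs": {
  "rows": [
    [0.2,-0.5,-4,-1],
    [0.2,-0.5,-8,-1],
    [0.2,-0.5,-11,-1],
    [0.2,-0.5,-13,-1],
    [0.2,-0.5,-14.5,-1],
    [0.2,-0.5,-15.4,-1],
    [0.2,-0.5,-15.8,-1],
    [0.2,-0.5,-15.8,-1]
  ]
}}

```text
t: 30.38
ee_pos: [0.4551, -0.1135, 0.0057]
tool_rot: [2.263, 2.178, 0.001]
force: [-0.1, 0.3, 0.2]
finger_gap: 0.0879
gripper_force: 0.0
```

Request:
{"fn": "move_arm", "kwargs": {
  "rows": [
    [0,0,0,0],
    [0,0,0,0],
    [0,0,0,0],
    [0,0,0,0],
    [0,0,0,0],
    [0,0,0,0],
    [0,0,0,0],
    [0,0,0,0]
  ],
  "grip": -1,
  "newtons": 12
}}

```text
t: 31.05
ee_pos: [0.4545, -0.1142, 0.0062]
tool_rot: [2.264, 2.177, 0.001]
force: [-0.1, 0.5, 5.1]
finger_gap: 0.0581
gripper_force: 12.0
```

Request:
{"fn": "move_arm", "kwargs": {
  "rows": [
    [0,-0.2,1.5,0],
    [0,-0.6,3,0],
    [0,-1,4.5,0],
    [0,-1.5,6,0],
    [0,-2,7.5,0],
    [0,-2,9,0],
    [0,-2,10,0],
    [0,-2,11,0],
    [0,-2,11,0],
    [0,-2,11,0]
  ]
}}

```text
t: 31.88
ee_pos: [0.4538, -0.1341, 0.1156]
tool_rot: [2.264, 2.177, 0.0]
force: [0.5, 0.2, -3.3]
finger_gap: 0.0578
gripper_force: 12.0
```

Request:
{"fn": "move_arm", "kwargs": {
  "rows": [
    [0,0,0,0],
    [0,0,0,0],
    [0,0,0,0],
    [0,0,0,0],
    [0,0,0,0],
    [0,0,0,0]
  ],
  "newtons": 6
}}

```text
t: 32.38
ee_pos: [0.4538, -0.134, 0.1155]
tool_rot: [-2.264, -2.178, 0.0]
force: [-1.0, -0.1, -2.1]
finger_gap: 0.0576
gripper_force: 6.0
```

Run:
```python
from h import *
import pickle
s=wsnap();pickle.dump(s,open('w13.pkl','wb'));print(s['T'][1],env.sense()['force'],env.sense()['ft_torque'])
g=cv2.cvtColor(s['frame'],cv2.COLOR_RGB2GRAY);print(g[100:280:5,257].tolist())
u=env.snapshot('side');pickle.dump(u,open('s13.pkl','wb'))
for z in(.07,.1,.13,.15):print(z,proj(u,(.455,-.14,z)))
x,y=map(int,proj(u,(.455,-.14,.1)))
gg=cv2.cvtColor(u['frame'],cv2.COLOR_RGB2GRAY)[y-50:y+60:4,x-40:x+44:4]
for r in gg: print(''.join(' .:-=+*#%@'[::-1][min(9,v//24)] for v in r))
```

```text
[ 0.45378117 -0.13400891  0.11546472] [ 0.6663826   0.42007476 -4.36458144] [ 0.00635035 -0.0698112   0.04944819]
[149, 150, 149, 150, 149, 149, 148, 146, 150, 150, 150, 149, 152, 151, 151, 149, 154, 160, 226, 226, 226, 227, 226, 228, 228, 229, 229, 229, 228, 230, 228, 128, 43, 56, 74, 76]
0.07 (np.float64(310.5138672455495), np.float64(255.61569270126063))
0.1 (np.float64(312.2102218865509), np.float64(247.75224360214276))
0.13 (np.float64(314.0205472634808), np.float64(239.36048334738527))
0.15 (np.float64(315.29654986012065), np.float64(233.44557544634876))
:-===+####%%%%%%%%###
-=+**########%###%#%%
*#*#######*#####%%###
####%####%#####%%#%%#
####%########%%##*%%%
*#####%####%#%###*%#=
*########%#:-###-:---
#######%%%:##*%#--:--
##+#####%%%+==%*--::-
-#####%%%%%=*+#----::
--#####*%%***=#---:-:
--*####%#*++=%*------
---#####=+=%%%%------
----#-##=%%%%#%------
------%%%%%%#%#:-----
-------%%%#%*%#*::---
-------%%%#%#%%#::---
-------%%%%#%#%%--:--
-------*%%%#%#%%---:-
--------%%%#%%%-----:
--------%%%%%-::-----
---------+%*--:::----
----------------:----
--------------++=:---
------------+++++=---
----------+++++++++=-
----------++++++++++=
-:---------++++++++++
```

The short drive still leans (its foot lags towards -y), so I set the foot edge on the bench and roll it upright.

Request:
{"fn": "move_arm", "kwargs": {
  "rows": [
    [0,0,-1.5,0],
    [0,0,-3,0],
    [0,0,-4,0],
    [0,0,-4.4,0],
    [0,-0.8,-4.4,0],
    [0,-1.6,-4.4,0],
    [0,-2.4,-4.4,0],
    [0,-3.2,-4.4,0],
    [0,-4,-4.4,0],
    [0,-4,-4.4,0]
  ]
}}

```text
t: 33.32
ee_pos: [0.4542, -0.1761, 0.0718]
tool_rot: [2.266, 2.174, -0.0]
force: [-1.0, -2.1, 0.5]
finger_gap: 0.0581
gripper_force: 6.0
```

Run:
```python
from h import *
import pickle
s=wsnap();pickle.dump(s,open('w14.pkl','wb'));print(s['T'][1],env.sense()['force'],env.sense()['ft_torque'])
g=cv2.cvtColor(s['frame'],cv2.COLOR_RGB2GRAY)
for c in(240,257,250):print(g[100:280:5,c].tolist())
w=pickle.load(open('w9.pkl','rb'));print(cv2.cvtColor(w['frame'],cv2.COLOR_RGB2GRAY)[100:280:5,240].tolist())
```

```text
[ 0.45417078 -0.17606533  0.07184825] [-1.45723152 -0.78413422  1.04436434] [-0.38726436  0.10786839 -0.00182082]
[150, 150, 152, 151, 151, 151, 151, 153, 152, 152, 154, 150, 153, 153, 151, 155, 155, 151, 210, 214, 213, 212, 210, 212, 208, 209, 211, 211, 207, 208, 207, 205, 184, 54, 69, 75]
[144, 141, 142, 142, 143, 144, 144, 142, 142, 142, 144, 143, 143, 146, 145, 145, 146, 143, 210, 213, 212, 211, 211, 211, 210, 211, 208, 209, 208, 208, 205, 206, 185, 59, 72, 75]
[148, 147, 141, 146, 145, 146, 146, 148, 148, 148, 149, 149, 149, 149, 151, 153, 152, 145, 210, 213, 211, 211, 213, 209, 210, 210, 210, 209, 208, 208, 205, 204, 184, 63, 71, 74]
[101, 104, 102, 103, 107, 152, 76, 74, 81, 100, 161, 158, 159, 160, 123, 108, 112, 122, 154, 53, 31, 33, 28, 33, 150, 154, 157, 184, 227, 224, 224, 223, 224, 92, 83, 89]
```

```bash
cat >> h.py <<'E'
def endface(s,box=(170,120,345,300)):
    x0,y0,x1,y1=box; hsv=cv2.cvtColor(s['frame'],cv2.COLOR_RGB2HSV)[y0:y1,x0:x1]
    m=((hsv[...,1]<45)&(hsv[...,2]>185)).astype(np.uint8)
    c=max(cv2.findContours(m,0,1)[0],key=cv2.contourArea)
    h=cv2.convexHull(c); q=cv2.approxPolyN(h,4).reshape(-1,2)+[x0,y0]
    q=np.array(sorted(q.tolist(),key=lambda p:p[1])); q=np.r_[q[:2][np.argsort(q[:2,0])],q[2:][np.argsort(-q[2:,0])]].astype(float)
    f=s['frame'].shape[0]/2/np.tan(np.radians(s['fov_y'])/2); d=q-[s['cx'],s['cy']]; r=np.linalg.norm(d,axis=1,keepdims=True)
    n=d/r*np.tan(r/f)
    ob=np.array([[-29,18,0],[29,18,0],[29,-18,0],[-29,-18,0]],float)
    M=np.array(s['tool_from_camera']);R,p=s['T']; out=[]
    ok,rv,tv,e=cv2.solvePnPGeneric(ob,n.reshape(-1,1,2),np.eye(3),None,flags=cv2.SOLVEPNP_IPPE)
    for a,b,k in zip(rv,tv,e):
        A=R@M[:3,:3]@cv2.Rodrigues(a)[0]; c=R@(M[:3,:3]@(b.ravel()/1000)+M[:3,3])+p
        out.append((A[:,2].round(2),(c*1000).round(0),float(k[0])))
    return q.tolist(),out
E
python3 - <<'E'
from h import *
import pickle
for n in('w4','w13','w14'):
    print(n,*endface(pickle.load(open(n+'.pkl','rb'))),sep='\n ')
E
```

```text
w4
 [[199.0, 196.0], [316.0, 196.0], [310.0, 260.0], [204.0, 260.0]]
 [(array([ 0.02, -0.01,  1.  ]), array([661.,  19., 143.]), 0.001554859936604082), (array([-0.09,  0.69,  0.72]), array([661.,  21., 143.]), 0.013781648478084411)]
w13
 [[201.0, 186.0], [312.0, 186.0], [314.0, 253.0], [201.0, 253.0]]
 [(array([0.08, 0.57, 0.82]), array([ 453., -120.,  135.]), 0.003651683603545019), (array([-0.05,  0.07,  1.  ]), array([ 453., -121.,  135.]), 0.005083023242764838)]
w14
 [[196.0, 188.0], [317.0, 187.0], [317.0, 260.0], [198.0, 260.0]]
 [(array([-0.03,  0.13,  0.99]), array([ 453., -161.,  102.]), 0.0022155853663615227), (array([0.07, 0.55, 0.83]), array([ 454., -160.,  102.]), 0.006356166482658606)]
```

The fit gives about 0.13 rad of lean remaining; I finish rolling it flat.

Request:
{"fn": "move_arm", "kwargs": {
  "rows": [
    [0,-0.4,-0.1,0],
    [0,-0.8,-0.1,0],
    [0,-1.2,-0.1,0],
    [0,-1.2,-0.1,0]
  ]
}}

```text
t: 33.7
ee_pos: [0.4541, -0.1866, 0.0706]
tool_rot: [2.265, 2.177, 0.0]
force: [-0.0, -0.8, -1.2]
finger_gap: 0.058
gripper_force: 6.0
```

Run:
```python
from h import *
s=wsnap();print(s['T'][1],env.sense()['force'],*endface(s),sep='\n ')
```

```text
[ 0.45405254 -0.18661032  0.07059172]
 [ 0.26513612 -1.02320173 -1.78044036]
 [[194.0, 190.0], [319.0, 190.0], [316.0, 262.0], [199.0, 262.0]]
 [(array([-0.04,  0.08,  1.  ]), array([ 453., -173.,  102.]), 0.0009803029659290687), (array([0.07, 0.61, 0.79]), array([ 453., -171.,  102.]), 0.011326844526795832)]
```

Request:
{"fn": "move_arm", "kwargs": {
  "rows": [
    [0,0,0,0],
    [0,0,2,0],
    [0,0,4,1],
    [2,2,6,2],
    [5,4,6.5,4],
    [8.5,7,6.5,6],
    [12,10,6.5,8],
    [15.5,13,6.5,8.5],
    [18.5,15.5,6.5,8.5],
    [20.5,17,6.5,8.5]
  ],
  "newtons": 15
}}

```text
t: 34.58
ee_pos: [0.6601, -0.013, 0.1351]
tool_rot: [-2.094, -2.34, -0.001]
force: [1.3, 1.5, -3.0]
finger_gap: 0.058
gripper_force: 15.0
```

Request:
{"fn": "move_arm", "kwargs": {
  "rows": [
    [0.3,0.2,0,0],
    [0.3,0.2,-1,0],
    [0.3,0.2,-2,0],
    [0.3,0.2,-2,0],
    [0.3,0.2,-2,0]
  ]
}}

```text
t: 35.0
ee_pos: [0.6597, -0.0163, 0.1139]
tool_rot: [-2.098, -2.336, 0.006]
force: [0.2, -0.9, -2.8]
finger_gap: 0.0582
gripper_force: 15.0
```

Run:
```python
from h import *
import pickle
s=wsnap();pickle.dump(s,open('w15.pkl','wb'));print(s['T'][1],s['T'][0][:,1],env.sense()['force'],*endface(s),sep='\n ')
hsv=cv2.cvtColor(s['frame'],cv2.COLOR_RGB2HSV)
b=((hsv[...,0]>100)&(hsv[...,0]<130)&(hsv[...,1]>100))
for r in range(60,200,8):
    c=np.where(b[r,180:345])[0]+180; L=c[c<255];Q=c[c>265]
    if len(L) and len(Q): print(r,L.min(),L.max(),Q.min(),Q.max(),*[(watz(s,(x,r),.034)[:2]*1000).round(1) for x in(L.min()-.5,Q.max()+.5)])
```

```text
[ 0.65974359 -0.01627823  0.11388153]
 [ 0.99425069  0.10700515 -0.00393336]
 [-0.54379482  0.16246912 -2.61057655]
 [[195.0, 190.0], [320.0, 190.0], [316.0, 262.0], [198.0, 262.0]]
 [(array([0.02, 0.07, 1.  ]), array([657.,  -2., 146.]), 0.0005850059296647085), (array([-0.08,  0.61,  0.78]), array([657.,  -1., 146.]), 0.010901290785759419)]
132 222 222 303 306 [623.3  33.5] [692.1  41.1]
156 222 223 303 306 [625.   13.8] [694.7  21.4]
164 223 223 302 306 [626.4   7.2] [695.6  14.7]
```

Request:
{"fn": "move_arm", "kwargs": {
  "rows": [
    [0.3,0,0,0],
    [0.55,0,0,0],
    [0.55,0,-0.5,0],
    [0.55,0,-1,0],
    [0.55,0,-1.5,0],
    [0.55,0,-1.9,0],
    [0.55,0,-2.2,0],
    [0.55,0,-2.5,0],
    [0.55,0,-2.5,0]
  ]
}}

```text
t: 35.8
ee_pos: [0.6669, -0.0141, 0.0898]
tool_rot: [-2.096, -2.339, 0.001]
force: [-0.4, 0.6, -3.4]
finger_gap: 0.0576
gripper_force: 15.0
```

Request:
{"fn": "move_arm", "kwargs": {
  "rows": [
    [0,0,-0.3,0],
    [0,0,-0.6,0],
    [0,0,-0.9,0],
    [0,0,-0.9,0]
  ]
}}

```text
t: 36.13
ee_pos: [0.6671, -0.0142, 0.0809]
tool_rot: [-2.097, -2.339, 0.001]
force: [0.3, -0.4, -4.5]
finger_gap: 0.058
gripper_force: 15.0
```

Run:
```python
from h import *
import pickle
s=wsnap();pickle.dump(s,open('w16.pkl','wb'));print(s['T'][1],s['T'][0][:,1],env.sense()['force'],*endface(s),sep='\n ')
```

```text
[ 0.66705747 -0.01417609  0.08094357]
 [ 9.94040976e-01  1.09005009e-01 -6.67774815e-04]
 [ 0.09325851  0.08762033 -2.93716648]
 [[195.0, 190.0], [320.0, 190.0], [316.0, 262.0], [198.0, 262.0]]
 [(array([0.02, 0.07, 1.  ]), array([664.,  -0., 113.]), 0.0005850059296647085), (array([-0.09,  0.61,  0.79]), array([664.,   1., 113.]), 0.010901290785759419)]
```

Request:
{"fn": "move_arm", "kwargs": {
  "rows": [
    [-0.15,0,-0.2,0],
    [-0.15,0,-0.35,0],
    [-0.15,-0.2,-0.4,0],
    [-0.15,-0.4,-0.4,0],
    [-0.15,-0.5,-0.4,0],
    [-0.15,-0.5,-0.4,0]
  ],
  "newtons": 6
}}

```text
t: 36.68
ee_pos: [0.666, -0.0198, 0.0777]
tool_rot: [2.098, 2.338, -0.0]
force: [0.4, -0.4, -3.4]
finger_gap: 0.0581
gripper_force: 6.0
```

Run:
```python
from h import *
s=wsnap();print(s['T'][1],env.sense()['force'],*endface(s),sep='\n ')
```

```text
[ 0.66601337 -0.01981391  0.07771827]
 [-0.5541011  -0.33744213 -3.34117393]
 [[195.0, 190.0], [320.0, 190.0], [316.0, 262.0], [198.0, 262.0]]
 [(array([0.02, 0.07, 1.  ]), array([663.,  -6., 110.]), 0.0005850059296647085), (array([-0.09,  0.61,  0.79]), array([663.,  -5., 110.]), 0.010901290785759419)]
```

Request:
{"fn": "move_arm", "kwargs": {
  "rows": [
    [0,0,-0.15,0],
    [0,0,-0.3,0],
    [0,0,-0.45,0],
    [0,0,-0.45,0]
  ]
}}

```text
t: 37.07
ee_pos: [0.6665, -0.0197, 0.0746]
tool_rot: [2.096, 2.338, -0.0]
force: [-2.0, -1.5, 5.9]
finger_gap: 0.0578
gripper_force: 6.0
```

Request:
{"fn": "move_arm", "kwargs": {
  "rows": [
    [0,0,0.1,0],
    [0,0,0.1,0],
    [0,0,0.1,0],
    [0,0,0.1,0],
    [0,0,0.1,0],
    [0,0,0.1,0]
  ],
  "grip": 1
}}

```text
t: 37.57
ee_pos: [0.6658, -0.019, 0.0741]
tool_rot: [-2.097, -2.339, -0.0]
force: [0.2, 0.1, 0.1]
finger_gap: 0.0877
gripper_force: 0.0
```

Run:
```python
from h import *
s=wsnap();print(s['T'][1],env.sense()['force'],*endface(s),sep='\n ')
```

```text
[ 0.66583246 -0.01899714  0.07406361]
 [-0.23395993 -0.1652448   1.4549976 ]
 [[196.0, 241.0], [320.0, 241.0], [318.0, 263.0], [199.0, 263.0]]
 [(array([ 0.08, -0.73,  0.68]), array([665., -17., 109.]), 0.01479329816856924), (array([-0.11,  0.98, -0.16]), array([664., -15., 110.]), 0.022450751294072997)]
```

Run:
```python
from h import *
import pickle
s=wsnap();pickle.dump(s,open('w17.pkl','wb'))
g=cv2.cvtColor(s['frame'],cv2.COLOR_RGB2GRAY)
for c in(225,240,257,280):print(c,g[100:300:5,c].tolist())
for z in(.111,.006):print([(r,round(float(watz(s,(258,r),z)[1]*1000))) for r in range(100,280,20)])
u=env.snapshot('side');pickle.dump(u,open('s17.pkl','wb'))
P={n:tuple(round(float(v)) for v in proj(u,p)) for n,p in dict(top=(.662,-.01,.111),foot=(.664,-.01,.006),tall=(.653,.067,.146)).items()};print(P)
x,y=P['top']; gg=cv2.cvtColor(u['frame'],cv2.COLOR_RGB2GRAY)[y-34:y+70:3,x-45:x+48:2]
for r in gg: print(''.join('@%#*+=-:. '[min(9,v//24)] for v in r))
```

```text
225 [203, 116, 43, 91, 93, 94, 96, 89, 88, 91, 89, 91, 88, 90, 90, 90, 52, 25, 28, 33, 31, 25, 84, 89, 107, 164, 198, 213, 210, 212, 210, 212, 211, 70, 77, 82, 88, 91, 72, 106]
240 [201, 113, 39, 95, 95, 94, 94, 92, 93, 89, 91, 93, 89, 92, 91, 88, 48, 26, 35, 34, 33, 24, 106, 150, 154, 173, 197, 213, 210, 210, 211, 211, 209, 81, 78, 82, 92, 90, 76, 102]
257 [202, 112, 39, 90, 92, 93, 92, 89, 90, 89, 88, 89, 87, 89, 86, 88, 47, 30, 32, 34, 34, 23, 77, 91, 105, 162, 196, 215, 210, 210, 212, 210, 211, 90, 79, 80, 91, 93, 74, 121]
280 [203, 115, 39, 92, 93, 95, 93, 92, 89, 93, 91, 88, 90, 92, 92, 91, 51, 34, 35, 33, 32, 28, 102, 143, 152, 177, 200, 217, 210, 210, 210, 211, 209, 79, 81, 85, 90, 91, 72, 137]
[(100, 53), (120, 44), (140, 36), (160, 27), (180, 19), (200, 10), (220, 1), (240, -9), (260, -19)]
[(100, 59), (120, 44), (140, 28), (160, 13), (180, -3), (200, -20), (220, -37), (240, -54), (260, -73)]
{'top': (349, 161), 'foot': (342, 190), 'tall': (326, 132)}
------:--::..:.:+==+#########%%%%%%%%#%%#######
------:.::::::.:::=+################%%###%#%###
-----....:::.:.:=++#########
[... 855 characters left out ...]
%%%##%#%#####=---------=----
::::---+==*#####%%%%%%%##%%*######=------------
:::-:----+-*######%%%%#%%*+***######=----------
:::-:------+=*######%%%*******=*#####*=--------
--::-::------+**#####***+*******=*####*--------
---:::--::----=+*#######***+*****+=###*--------
--:::::--:------++*######***++*****==**+----+--
------:::--------=++*######*+*+***+*+=*+++---++
-----:-:::----------+**#####**+***+**+=+*++++++
------::--:---:------++=*####**+++*+++--=++++++
--------:--:---:-----=-*==*#*****++++++--++++++
-------------:---:---++-=++*+**+++++++--+++--++
--------------:---:---++=--++++++*+=-=++++---++
---:---------------::--+++----++++--+++=---++++
-----------------:---:--++++---+=-++++---+++++*
```

The short drive now stands upright with its front face at y≈-4; the tall one's back is at about y=49. I re-grip firmly and slide.

Request:
{"fn": "move_arm", "kwargs": {
  "rows": [
    [0,-0.2,0.1,0],
    [0,-0.2,0.1,0],
    [0,-0.2,0.1,0],
    [0,-0.2,0.1,0],
    [0,-0.2,0.1,0],
    [0,-0.2,0.1,0]
  ],
  "grip": -1,
  "newtons": 20
}}

```text
t: 38.22
ee_pos: [0.6659, -0.0209, 0.0752]
tool_rot: [-2.097, -2.34, -0.0]
force: [0.2, 1.1, 0.1]
finger_gap: 0.0583
gripper_force: 20.0
```

Request:
{"fn": "move_arm", "kwargs": {
  "rows": [
    [-0.05,0.5,0,0],
    [-0.11,1,0,0],
    [-0.16,1.5,0,0],
    [-0.22,2,0,0],
    [-0.27,2.5,0,0],
    [-0.33,3,0,0],
    [-0.38,3.5,0,0],
    [-0.44,4,0,0],
    [-0.46,4.2,0,0],
    [-0.46,4.2,0,0]
  ]
}}

```text
t: 39.05
ee_pos: [0.661, 0.0226, 0.0751]
tool_rot: [-2.095, -2.34, -0.001]
force: [-0.3, 2.2, -0.9]
finger_gap: 0.0582
gripper_force: 20.0
```

Run:
```python
from h import *
s=wsnap();print(s['T'][1],env.sense()['force'])
g=cv2.cvtColor(s['frame'],cv2.COLOR_RGB2GRAY)
print([(r,int(g[r,250:266].mean())) for r in range(60,280,5)])
for z in(.146,.111,.006):print([(r,round(float(watz(s,(258,r),z)[1]*1000))) for r in range(60,280,20)])
```

```text
[0.66095938 0.02258461 0.07509128] [-0.88048753  1.71746515 -0.22932419]
[(60, 119), (65, 151), (70, 154), (75, 150), (80, 146), (85, 142), (90, 143), (95, 141), (100, 139), (105, 141), (110, 135), (115, 148), (120, 131), (125, 146), (130, 207), (135, 203), (140, 204), (145, 203), (150, 204), (155, 204), (160, 204), (165, 203), (170, 203), (175, 203), (180, 202), (185, 202), (190, 203), (195, 202), (200, 202), (205, 202), (210, 202), (215, 199), (220, 200), (225, 199), (230, 195), (235, 124), (240, 125), (245, 124), (250, 124), (255, 123), (260, 123), (265, 66), (270, 72), (275, 75)]
[(60, 104), (80, 98), (100, 92), (120, 86), (140, 80), (160, 74), (180, 67), (200, 61), (220, 54), (240, 47), (260, 40)]
[(60, 111), (80, 103), (100, 94), (120, 86), (140, 77), (160, 69), (180, 60), (200, 51), (220, 42), (240, 32), (260, 22)]
[(60, 132), (80, 116), (100, 101), (120, 85), (140, 70), (160, 54), (180, 38), (200, 22), (220, 5), (240, -13), (260, -32)]
```

Request:
{"fn": "move_arm", "kwargs": {
  "rows": [
    [-0.02,0.2,0,0],
    [-0.04,0.4,0,0],
    [-0.06,0.6,0,0],
    [-0.06,0.6,0,0],
    [-0.06,0.6,0,0]
  ]
}}

```text
t: 39.52
ee_pos: [0.6606, 0.0271, 0.0751]
tool_rot: [-2.097, -2.339, -0.0]
force: [0.0, -1.1, -0.6]
finger_gap: 0.0583
gripper_force: 20.0
```

Request:
{"fn": "move_arm", "kwargs": {
  "rows": [
    [-0.01,0.1,0,0],
    [-0.02,0.2,0,0],
    [-0.02,0.2,0,0],
    [-0.02,0.2,0,0]
  ]
}}

```text
t: 39.85
ee_pos: [0.6604, 0.029, 0.0752]
tool_rot: [-2.097, -2.339, -0.0]
force: [1.0, -1.8, -1.6]
finger_gap: 0.058
gripper_force: 20.0
```

Request:
{"fn": "move_arm", "kwargs": {
  "rows": [
    [-0.01,0.1,0,0],
    [-0.01,0.1,0,0],
    [-0.01,0.1,0,0]
  ]
}}

```text
t: 40.1
ee_pos: [0.6603, 0.03, 0.0751]
tool_rot: [-2.097, -2.339, -0.0]
force: [0.4, -0.1, -2.1]
finger_gap: 0.0579
gripper_force: 20.0
```

Request:
{"fn": "move_arm", "kwargs": {
  "rows": [
    [-0.01,0.1,0,0],
    [-0.01,0.1,0,0],
    [-0.01,0.1,0,0]
  ]
}}

```text
t: 40.35
ee_pos: [0.6602, 0.0309, 0.0751]
tool_rot: [-2.097, -2.339, -0.0]
force: [1.2, -1.0, -0.8]
finger_gap: 0.0577
gripper_force: 20.0
```

Request:
{"fn": "move_arm", "kwargs": {
  "rows": [
    [-0.01,0.1,0,0],
    [-0.01,0.1,0,0],
    [-0.01,0.1,0,0]
  ]
}}

```text
t: 40.6
ee_pos: [0.6603, 0.0312, 0.0751]
tool_rot: [2.097, 2.338, -0.001]
force: [-0.2, -3.8, -1.4]
finger_gap: 0.0579
gripper_force: 20.0
```

Request:
{"fn": "move_arm", "kwargs": {
  "rows": [
    [-0.01,0.1,0,0],
    [-0.01,0.1,0,0],
    [-0.01,0.1,0,0]
  ]
}}

```text
t: 40.85
ee_pos: [0.6602, 0.0312, 0.0752]
tool_rot: [2.097, 2.337, -0.002]
force: [-0.5, -5.4, -0.7]
finger_gap: 0.0579
gripper_force: 20.0
```

Request:
{"fn": "move_arm", "kwargs": {
  "rows": [
    [-0.01,0.1,0,0],
    [-0.01,0.1,0,0],
    [-0.01,0.1,0,0]
  ]
}}

```text
t: 41.1
ee_pos: [0.6602, 0.0312, 0.0752]
tool_rot: [2.098, 2.336, -0.003]
force: [-0.2, -7.6, 0.4]
finger_gap: 0.0577
gripper_force: 20.0
```

Firm contact with the tall drive. I relax, seat and release.

Request:
{"fn": "move_arm", "kwargs": {
  "rows": [
    [0,-0.1,0,0],
    [0,-0.15,-0.1,0],
    [0,-0.15,-0.1,0],
    [0,-0.15,-0.1,0]
  ]
}}

```text
t: 41.43
ee_pos: [0.6602, 0.0312, 0.0751]
tool_rot: [2.097, 2.337, -0.002]
force: [-2.0, -5.9, 6.0]
finger_gap: 0.0579
gripper_force: 20.0
```

Request:
{"fn": "move_arm", "kwargs": {
  "rows": [
    [0,0,0,0],
    [0,0,0,0],
    [0,0,0,0]
  ],
  "newtons": 5
}}

```text
t: 41.68
ee_pos: [0.6603, 0.0312, 0.0751]
tool_rot: [2.097, 2.337, -0.001]
force: [-1.2, -5.9, 5.9]
finger_gap: 0.0577
gripper_force: 5.0
```

Request:
{"fn": "move_arm", "kwargs": {
  "rows": [
    [0,0,0,0],
    [0,0,0,0],
    [0,0,0,0],
    [0,0,0,0],
    [0,0,0,0]
  ],
  "grip": 1
}}

```text
t: 42.1
ee_pos: [0.6599, 0.0331, 0.0741]
tool_rot: [-2.096, -2.34, -0.001]
force: [0.5, 0.4, -0.0]
finger_gap: 0.0862
gripper_force: 0.0
```

Request:
{"fn": "move_arm", "kwargs": {
  "rows": [
    [0,0,1,0],
    [0,0,3,0],
    [0,0,6,0],
    [0,0,10,0],
    [0,0,14,0],
    [0,-2,17,0],
    [0,-5,17,0],
    [0,-5,17,0],
    [0,-5,17,0]
  ]
}}

```text
t: 42.85
ee_pos: [0.66, -0.0201, 0.2449]
tool_rot: [2.101, 2.334, -0.0]
force: [-0.8, 0.1, -0.6]
finger_gap: 0.088
gripper_force: 0.0
```

Run:
```python
from h import *
import pickle
s=wsnap();pickle.dump(s,open('w18.pkl','wb'));print(s['T'][1],env.sense()['force'])
print(cap(s,(180,30,340,260),.146,watz)); g=cv2.cvtColor(s['frame'],cv2.COLOR_RGB2GRAY)
print([(r,int(g[r,250:266].mean())) for r in range(60,240,4)])
for z in(.146,.111):print([(r,round(float(watz(s,(258,r),z)[1]*1000))) for r in range(60,240,20)])
hsv=cv2.cvtColor(s['frame'],cv2.COLOR_RGB2HSV); m=(hsv[...,1]<45)&(hsv[...,2]>150)
for r in range(84,170,8):
    c=np.where(m[r,180:345])[0]+180; z=.146 if r<112 else .111; print(r,c[[0,-1]] if len(c) else 0,[ (watz(s,(x,r),z)[:2]*1000).round(0) for x in c[[0,-1]]] if len(c) else '')
```

```text
[ 0.66004933 -0.0201382   0.24491806] [-1.04757634  0.46484345 -0.43211312]
(((261.0, 92.0), (38.0, 64.0), 90.0), ((652.60400390625, 67.34236907958984), (55.746376037597656, 33.817222595214844), 6.179649829864502))
[(60, 128), (64, 131), (68, 143), (72, 167), (76, 209), (80, 208), (84, 207), (88, 206), (92, 206), (96, 204), (100, 205), (104, 203), (108, 202), (112, 125), (116, 120), (120, 130), (124, 128), (128, 128), (132, 128), (136, 127), (140, 131), (144, 198), (148, 189), (152, 89), (156, 88), (160, 88), (164, 87), (168, 87), (172, 87), (176, 86), (180, 86), (184, 85), (188, 85), (192, 86), (196, 85), (200, 85), (204, 100), (208, 140), (212, 140), (216, 140), (220, 140), (224, 138), (228, 140), (232, 151), (236, 151)]
[(60, 95), (80, 77), (100, 60), (120, 42), (140, 25), (160, 7), (180, -11), (200, -30), (220, -49)]
[(60, 102), (80, 82), (100, 62), (120, 42), (140, 22), (160, 2), (180, -18), (200, -39), (220, -61)]
84 [229 293] [array([624.,  71.]), array([680.,  77.])]
92 [229 293] [array([625.,  64.]), array([680.,  70.])]
100 [229 293] [array([626.,  57.]), array([681.,  63.])]
108 [229 293] [array([626.,  50.]), array([682.,  56.])]
116 [230 292] [array([625.,  43.]), array([686.,  50.])]
124 [287 292] [array([682.,  41.]), array([687.,  42.])]
132 [230 291] [array([626.,  27.]), array([687.,  34.])]
140 [247 291] [array([644.,  21.]), array([688.,  26.])]
148 [235 291] [array([633.,  12.]), array([689.,  18.])]
156 0 
164 0
```

```bash
python3 -c "
from plant import env
print(env.hand_in())"
```

```text
the job is handed in; nothing more can be done
None
```

I handed the job in at about 43 s with both drives upright in the channel: by feel and camera, the tall one is against the stop pad and the short one's face is against it, with neither gripped. The hand-in returned no verdict, and along the way a nudge with the gripper's body tipped the tall drive and slid it back about 9 mm, so I re-gripped it and slid it to the stop again.

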